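# Sorting the leather bench

## Robot

A 6-joint arm with a two-finger parallel gripper is mounted at the origin on the work surface. World frame = base frame: x ahead of the robot, y to its left, z up, the work surface at z = 0. Lengths are in mm, angles in rad, forces in N, time in s.
With the tool pointing down it reaches from about 350 to 975 mm from the base axis. Payload 7.1 kg.
Tool frame: the origin (TCP) lies midway between the tips of the shut fingers; the grasp point (between the pads) lies 19 mm behind it; z points along the fingers, y is the line along which they close (so a half turn about z gives the same grasp; the last joint's range is limited). The gripper opens to 88 mm and grips with 3 to 60 N. Pads are 20 mm wide; open, the fingers measure 115 mm over their backs; the gripper's body (75 mm by 178 mm) begins 61 mm behind the grasp point.
Start: joints at [1.319, 0.423, 1.63, -0, 1.089, -0.019], TCP at [144.158, 608.131, 193.575] pointing down, gripper open.
Joint ranges: [-3, 3], [-0.9, 2.11], [0.09, 2.58], [-1.31, 4.45], [0.11, 2.69], [-2.54, 2.54]. Speed limits (rad/s): [2.39, 2.39, 3.01, 3.14, 3.14, 3.14].

## Interface

Orientations are given as a rotation vector (axis times angle).
In Python, from workcell import ctrl gives the robot as it stands. The module is installed in compiled form; this text tells all that it offers.
- The arm moves only by the tool apply_moves, never from a script. Its argument "targets" is a list of rows, each a list of 3 entries, a list of its own where there are three numbers: the opening, from -1 (shut) to 1 (fully open), then the shift along the tool's x, y, z normalised to -1 to 1, where 1 is 5 cm, then the turn, a rotation vector about the tool's x, y, z normalised to -1 to 1, where 1 is 90 degrees. In form: [[jaw, [x, y, z], [wx, wy, wz]], ...]. A call has 1 to 8 rows; each row shifts and turns the commanded pose from where the row before left it, along the tool's axes as they then stand; what a row does not reach is not made up. A row lasts 1/8 s, in which the tool goes at most 62.5 mm and 10.7 degrees, less where a joint would pass 70% of its speed; a pose out of reach is approached as far as the arm can. A call with a number of a shift or a turn outside -1 to 1 is refused whole. A call with a gripper value outside its range is refused whole. The fingers move at their own pace and stop on an object; the grip force is fixed at half the most. Time passes only in rows, so rows that do not move let the fingers close. It gives the time, the measured TCP pose, the force, the opening and the grip force at its end, in the units of the state.
- ctrl.get_obs(): the state, without advancing time (a new reading comes with each control period).
- ctrl.get_image(name): name is "scene" or "top" or "wrist"; returns a dict with "pixels" (400x640x3 uint8, blue, green, red), "camera_matrix" (3x3 intrinsics, pixels), "view" (4x4, takes a point from world to camera coordinates); the wrist camera has in their place "hand_eye" (4x4, takes a point from camera to tool coordinates, whose origin is the TCP and whose axes are the flange's). Camera axes: x right, y down, z forward; pixel columns grow to the right and rows downward; lengths in mm; the calibration is good to about 2 mm. A picture is of the moment at which its call begins: read the wrist's pose just before it. There is no depth.
- ctrl.close_job(): hands the job in; it is judged then, once.
Trained networks look in the newest picture that a camera, given by its name, has taken for a name from the list of things; names that differ only in an ending like _2 or _b are one class to them, and where a whole thing is asked for, a point or a joint stands for the part that bears it (a point fixed in the world has none). Each returns a list of dicts, best first, with "score" (0 to 1); they miss things now and then, are a little off and sometimes report something else, mostly with a low value. They report only what shows in the picture. A call takes as long as a camera call.
- ctrl.masks_of(label, camera): "region" (400x640 bool, what is visible of it) and "bbox" ([left, top, right, bottom] in pixels, round what is visible of it).
- ctrl.pinpoint(label, camera): "xy" ([column, row] in pixels: a listed point, or the origin of a listed thing).
The state is a dict: "t": time; "qpos": joint angles; "qvel": joint speeds; "joint_torque": joint torques, N m; "ee_pos": TCP position; "orientation": TCP orientation; "ft_force": force on the tool from outside, world axes, zero at the start; "moment": the same for the moment, N m; "width": finger opening in mm; "grasp_force": force on a finger pad.
Only numpy, scipy, OpenCV 4.12 (cv2) and the standard library are available. Lean on these libraries where they do the work, as an engineer would, in place of code of your own. Each camera call takes 0.05 s, during which the arm holds its last target. There are 200 camera calls.

## Task

Clear the leatherworker's bench by putting each loose thing with its own kind: lay the steel pricking iron wholly inside the bin that already holds one, stand the thread spool upright in the bin that already holds a spool, and stack the aluminium strap template squarely on the pile of templates, round end over round end. The bins are under a low shelf, so reach in at a slant. Leave the jar, the mallet and the tin where they are.

Things in the scene. Friction and masses are not known exactly. Their poses are not given: they have to be found in the camera images.
- iron: Pricking iron: steel bar tool lying flat on the bench, 95 mm long, about 110 g; square shank 12 x 12 mm, 70 mm long; at one end a flat toothed head 25 mm long, 24 wide, 8 thick. Origin: mid length, on its underside; +x runs along it to the toothed end, z up. It balances at the origin, where the shank can be gripped across y (the head starts 22 mm towards +x).
- spool: Wooden thread spool standing upright on the bench: cylinder 40 mm diameter (37 mm along the wound, 34 mm long middle), 50 mm tall, about 45 g. Origin: centre of its underside; z is its axis. If tipped over it rolls.
- template: Flat aluminium strap-end template lying on the bench, 108 mm long (x), 56 mm wide (y), 8 mm thick, about 120 g; square at -x, a full half-round of radius 28 mm at +x. Origin: centre of its underside (mid length, mid width).
- pile: Fixed neat pile of three such templates, 24 mm high in all, lying on the bench, same outline and axes as the template: origin centre of the underside on the bench, +x towards the round end. It does not move.
- iron_bin: Fixed open plywood bin for irons, outside 138 (x, depth) x 148 (y, width) mm; walls and floor 4 mm thick, side and back walls 32 mm high, front wall (-x) only 18 mm. Origin: centre of its underside on the bench; +x points away from the robot, y to the left. A sample iron is fixed in it, lying along x in its right part: it takes up y from -54 to -30 mm, x from -35 to +60 mm. The rest is free.
- spool_bin: Fixed open plywood bin for spools, same size and axes as iron_bin. A sample spool is fixed in it, standing in the back left corner with its axis at x = +43, y = +46 mm; the front half and the right are free. The bins stand side by side, 160 mm between centres; which is on the left varies.
- rack: Fixed wooden shelf rack over the bins. Origin: on the bench midway between the bins' centres; axes as the bins. Board 95 x 360 mm, x from -75 to +20, y from -180 to 180, underside at z = 250, top 265 mm; things stand on it up to 295 mm. Two 18 mm square posts at x = +11, y = -171 and +171 mm, with 10 mm high feet from x = -60 to +60.
- rack_edge (a point): Middle of the lower front edge of the shelf board: rack x = -75, z = 250 mm. It overhangs the bins' front walls (x = -69 mm): a vertical gripper cannot get into the bins; one leaned back towards the robot by 30 to 45 degrees can.
- glue_jar: Bystander: amber glue jar, 68 mm diameter, 85 mm tall, loose, on the bench beyond the iron and spool. Origin: centre of its underside. Leave alone.
- mallet: Bystander: wooden mallet lying at the far right, head 65 x 100 x 60 mm, handle along x, 230 mm long overall. Origin on the bench under it. Leave alone.
- rivet_tin: Bystander: dark steel tin, 60 mm diameter, 45 mm tall, loose, on the bench to the left. Origin: centre of its underside. Leave alone.
- iron_head (a point): Tip of the toothed end of the iron: 47.5 mm along +x from its origin, 6 mm up (mid thickness).
- iron_butt (a point): Plain end of the iron: 47.5 mm along -x from its origin, 6 mm up.
- template_round (a point): Middle of the round end of the template: 54 mm along +x, on its underside.
- template_square (a point): Middle of the square end of the template: 54 mm along -x, on its underside.
- pile_round (a point): Middle of the round end of the pile: 54 mm along +x, on the pile's top face, 24 mm up.
- pile_square (a point): Middle of the square end of the pile: 54 mm along -x, on the pile's top face, 24 mm up.

How it is judged (in metres and radians):
At the end, for the whole second after the job is handed in: Iron wholly inside the iron bin, below its 32 mm side walls; spool upright (0.15 rad) on the floor of the spool bin; template flat on the pile, both its end middles within 8 mm (3 mm in height) of the pile's; all three at rest (x of iron_head in the frame of iron_bin between -0.067 and 0.067 m and y of iron_head in the frame of iron_bin between -0.072 and 0.072 m and z of iron_head in the frame of iron_bin between 0 and 0.032 m and x of iron_butt in the frame of iron_bin between -0.067 and 0.067 m and y of iron_butt in the frame of iron_bin between -0.072 and 0.072 m and z of iron_butt in the frame of iron_bin between 0 and 0.032 m and linear speed of each of iron, spool, template below 0.03 m/s and x of spool in the frame of spool_bin between -0.067 and 0.067 m and y of spool in the frame of spool_bin between -0.072 and 0.072 m and z of spool in the frame of spool_bin between 0 and 0.012 m and angle between spool's own z axis and vertical below 0.15 rad and horizontal distance between template_round and pile_round below 0.008 m and z of template_round in the frame of pile_round between -0.003 and 0.003 m and horizontal distance between template_square and pile_square below 0.008 m and z of template_square in the frame of pile_square between -0.003 and 0.003 m); the robot touches nothing.
It fails at once if the glue jar is shifted by more than 30 mm (distance of glue_jar from where it was at the start of the episode above 0.03 m).
It fails at once if the mallet is shifted by more than 30 mm (distance of mallet from where it was at the start of the episode above 0.03 m).
It fails at once if the rivet tin is shifted by more than 30 mm (distance of rivet_tin from where it was at the start of the episode above 0.03 m).
It also fails if it takes over 72 s, if anything falls off the work surface, if the arm or the gripper's body presses on something with over 40 N, if the wrist force passes 120 N, or if a joint passes its speed limit or range.

## Working session

There is one attempt and no reset: what is moved stays moved. The work goes in short steps, Python scripts to look and compute and a tool call to move; the robot and the scene stay as the last step left them, time stands still between calls to the robot, and variables do not carry over. Pictures are saved under pics/ and viewed, at most 10 in all, crops included, and the job is handed in when it is done.

Besides the shell and the picture viewer there is one more tool, called as name(argument=value, ...) on one line, values as JSON. apply_moves: Moves the arm, as the interface text tells. Scaled input: -1 to 1 covers 5 cm each way for a shift and 90 degrees each way for a turn. Its arguments: {"type":"object","properties":{"targets":{"type":"array"}},"required":["targets"]}

```bash
mkdir -p pics
cat > h.py <<'E'
import numpy as np, cv2
from scipy.spatial.transform import Rotation as R
from workcell import ctrl
def ray(im,uv):
    K=np.array(im["camera_matrix"]);V=np.array(im["view"])
    d=V[:3,:3].T@np.linalg.solve(K,[uv[0],uv[1],1.]);o=-V[:3,:3].T@V[:3,3]
    return o,d
def onz(im,uv,z):
    o,d=ray(im,uv);return o+d*(z-o[2])/d[2]
def proj(im,p):
    K=np.array(im["camera_matrix"]);V=np.array(im["view"])
    c=V[:3,:3]@np.array(p,float)+V[:3,3];q=K@c;return q[:2]/q[2]
E
python3 - <<'E'
from h import *
o=ctrl.get_obs();print(o["ee_pos"],o["orientation"],o["t"])
hs={'iron':0,'spool':0,'template':0,'pile':0,'iron_bin':0,'spool_bin':0,'rack':0,'rack_edge':250,'glue_jar':0,'mallet':0,'rivet_tin':0,'iron_head':6,'iron_butt':6,'template_round':0,'template_square':0,'pile_round':24,'pile_square':24}
for c in("scene","top"):
    im=ctrl.get_image(c);cv2.imwrite(f"pics/{c}0.png",im["pixels"])
    print(c,(-np.array(im["view"])[:3,:3].T@np.array(im["view"])[:3,3]).round())
    for k,z in hs.items():
        for r in ctrl.pinpoint(k,c)[:2]:print(k,round(r["score"],2),np.round(r["xy"]),onz(im,r["xy"],z).round(1)[:2])
E
```

```text
[144.01947266 607.56303307 192.80191536] [-3.64802256e-01 -3.12015615e+00  2.37336761e-03] 0.0
scene [ 938. -766. 1358.]
iron 0.5 [298. 301.] [ 626.1 -322.1]
spool 0.75 [325. 261.] [ 629.7 -166.4]
spool 0.7 [195. 308.] [ 374.6 -490.6]
template 0.84 [318. 186.] [470.4  68.1]
template 0.62 [308. 179.] [424.   75.9]
pile 0.67 [293. 220.] [468.2 -92.2]
iron_bin 0.77 [388. 185.] [676.2 192.5]
spool_bin 0.63 [368. 122.] [487.9 418.1]
spool_bin 0.61 [378. 152.] [581.5 307.3]
rack 0.23 [304. 232.] [ 519.6 -111.5]
rack_edge 0.88 [368. 119.] [563.3 212.9]
rack_edge 0.72 [335. 192.] [605.4 -78.8]
glue_jar 0.85 [366. 249.] [722.3 -65.5]
mallet 0.9 [194. 311.] [ 380.7 -499.3]
mallet 0.7 [298. 300.] [ 623.9 -319.1]
rivet_tin 0.56 [331. 123.] [369.5 342.7]
rivet_tin 0.27 [303. 180.] [413.  64.]
iron_head 0.73 [368. 124.] [493.3 406.1]
iron_head 0.62 [303. 313.] [ 657.4 -347.3]
iron_butt 0.49 [292. 282.] [ 579.4 -282.4]
template_round 0.87 [335. 192.] [531.2  75.5]
template_round 0.26 [194. 308.] [ 373.7 -493.2]
template_square 0.84 [309. 178.] [425.5  80.2]
pile_round 0.62 [305. 232.] [ 531.8 -121.1]
pile_square 0.87 [278. 211.] [413.3 -97.4]
top [ 386.  -83. 1156.]
iron 0.57 [392. 185.] [ 617.6 -313.8]
spool 0.68 [345. 187.] [ 614.4 -169.8]
template 0.71 [267. 231.] [482.4  68.6]
pile 0.85 [323. 234.] [ 470.5 -100. ]
iron_bin 0.6 [234. 167.] [681.7 172.8]
iron_bin 0.6 [460. 268.] [ 363.3 -503.3]
spool_bin 0.88 [190. 202.] [575.3 304.1]
rack_edge 0.66 [199. 190.] [562.4 199.5]
glue_jar 0.65 [317. 147.] [743.  -83.8]
mallet 0.92 [461. 270.] [ 358.9 -506.9]
rivet_tin 0.75 [176. 273.] [362.4 334.9]
iron_head 0.63 [405. 170.] [ 661.8 -352.8]
iron_butt 0.61 [386. 194.] [ 589.7 -293.1]
template_round 0.64 [268. 214.] [532.9  68. ]
template_square 0.63 [268. 257.] [404.8  66.6]
pile_round 0.62 [330. 217.] [ 519.  -119.1]
pile_square 0.74 [269. 255.] [411.6  60.4]
pile_square 0.72 [322. 252.] [415.5 -95.2]
```

Run:
```python
import cv2
a=cv2.imread("pics/scene0.png")[80:340,160:440];cv2.imwrite("pics/sceneC.png",cv2.resize(a,None,fx=2.2,fy=2.2,interpolation=2))
a=cv2.imread("pics/top0.png")[110:310,140:490];cv2.imwrite("pics/topC.png",cv2.resize(a,None,fx=2.2,fy=2.2,interpolation=2))
```

```text
(no output)
```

View pics/sceneC.png

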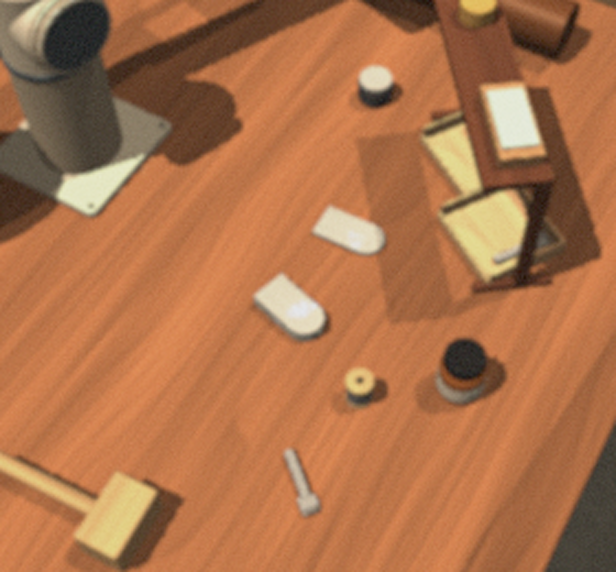

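View pics/topC.png

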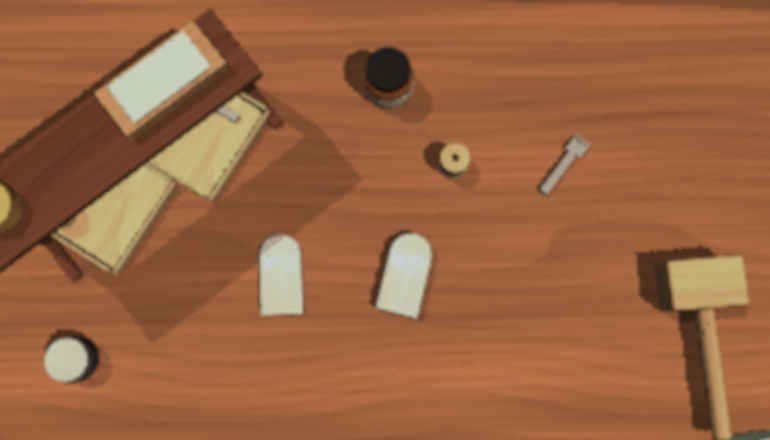

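The networks agree with the pictures. The iron bin is the right one, near (680,182), and holds a grey iron at crop px (228,113). The spool bin is on the left, near (577,305), and the rack is yawed about 40°. The free template is the thin one at top crop (281,275), and the pile is at (404,275). The loose iron and spool are to the right.

```bash
cat >> h.py <<'E'
import json
def ori(yaw,lean=0,s=-1):
    "tool z leans by 'lean' deg toward heading yaw (deg); tool y = s*left of the heading"
    a,t=np.radians([yaw,lean]);h=np.array([np.cos(a),np.sin(a),0])
    z=np.sin(t)*h-np.cos(t)*np.array([0,0,1]);y=s*np.array([-h[1],h[0],0])
    return np.c_[np.cross(y,z),y,z]
def plan(wps,p=None,Rm=None):
    "wps: (pos,R,jaw[,step mm]); prints rows, 8 per call"
    o=ctrl.get_obs();p=np.array(o["ee_pos"],float);Rm=R.from_rotvec(o["orientation"]).as_matrix();rows=[]
    for w in wps:
        q,M,j=w[:3];st=w[3] if len(w)>3 else 47
        n=max(1,int(np.ceil(max(np.linalg.norm(q-p)/st,np.degrees(R.from_matrix(Rm.T@M).magnitude())/10.4))))
        for k in range(n):
            f=1/(n-k);d=(Rm.T@(np.array(q)-p)*f/50).round(3);r=(R.from_matrix(Rm.T@M).as_rotvec()*f/(np.pi/2)).round(3)
            p=p+Rm@d*50;Rm=Rm@R.from_rotvec(r*np.pi/2).as_matrix();rows.append([j,d.tolist(),r.tolist()])
    for i in range(0,len(rows),8):print(json.dumps(rows[i:i+8]).replace(" ",""))
def wrist():
    o=ctrl.get_obs();im=dict(ctrl.get_image("wrist"))
    T=np.eye(4);T[:3,:3]=R.from_rotvec(o["orientation"]).as_matrix();T[:3,3]=o["ee_pos"]
    im["view"]=np.linalg.inv(T@np.array(im["hand_eye"]));return im
E
python3 - <<'E'
from h import *
im=wrist();print(np.round(im["hand_eye"],3),im["camera_matrix"])
cv2.imwrite("pics/w0.png",im["pixels"])
A=np.array
plan([(A([170,400,290]),ori(45),1),(A([400,30,290]),ori(-5),1)])
E
```

```text
[[-2.00000e-03 -9.67000e-01 -2.55000e-01  6.96840e+01]
 [ 1.00000e+00 -2.00000e-03 -0.00000e+00  8.10000e-01]
 [-0.00000e+00 -2.55000e-01  9.67000e-01 -1.91667e+02]
 [ 0.00000e+00  0.00000e+00  0.00000e+00  1.00000e+00]] [[338.053301     0.         324.40289626]
 [  0.         338.053301   195.47543007]
 [  0.           0.           1.        ]]
[[1,[-0.122,-0.328,-0.161],[-0.0,0.0,0.113]],[1,[-0.178,-0.301,-0.161],[-0.0,0.0,0.113]],[1,[-0.228,-0.265,-0.161],[-0.0,0.0,0.113]],[1,[-0.271,-0.22,-0.161],[-0.0,0.0,0.113]],[1,[-0.306,-0.169,-0.161],[-0.0,0.0,0.112]],[1,[-0.331,-0.113,-0.16],[-0.0,0.0,0.113]],[1,[-0.346,-0.053,-0.161],[-0.0,0.0,0.112]],[1,[-0.349,0.009,-0.16],[-0.0,0.0,0.113]]]
[[1,[-0.342,0.07,-0.161],[0.0,0.0,0.112]],[1,[-0.325,0.129,-0.16],[0.0,0.0,0.113]],[1,[-0.297,0.185,-0.161],[0.0,0.0,0.112]],[1,[-0.26,0.234,-0.16],[0.0,0.0,0.113]],[1,[-0.198,0.849,-0.0],[0.0,0.0,0.056]],[1,[-0.122,0.863,-0.0],[0.0,0.0,0.055]],[1,[-0.048,0.87,-0.0],[0.0,0.0,0.056]],[1,[0.029,0.871,-0.0],[0.0,0.0,0.055]]]
[[1,[0.104,0.865,-0.0],[0.0,0.0,0.056]],[1,[0.18,0.852,-0.0],[0.0,0.0,0.055]],[1,[0.253,0.834,-0.0],[0.0,0.0,0.056]],[1,[0.325,0.808,-0.0],[0.0,0.0,0.055]],[1,[0.393,0.777,-0.0],[0.0,0.0,0.056]],[1,[0.46,0.74,-0.0],[0.0,0.0,0.055]]]
```

View pics/w0.png

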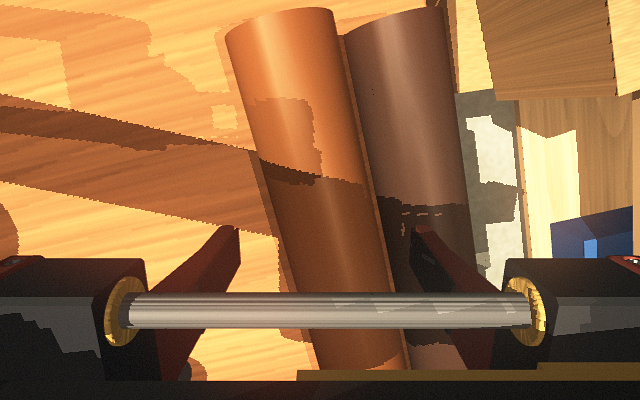

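The wrist view shows only the gripper, with a body 178 mm wide along y and the camera on the tool's +x side. Next I check the wrist joint ranges for the slanted poses.

```bash
cat > wr.py <<'E'
from h import *
def rz(a):return R.from_euler('z',a).as_matrix()
def ry(a):return R.from_euler('y',a).as_matrix()
M0=R.from_rotvec([-0.3648,-3.1202,.0024]).as_matrix()
q=[1.319,0.423,1.63,0,1.089,-.019]
C=(rz(q[0])@ry(q[1]+q[2])@rz(q[3])@ry(q[4])@rz(q[5])).T@M0
def wj(M,pos,phi):
    wc=np.array(pos)-250*M[:,2];q1=np.arctan2(wc[1],wc[0])
    e=R.from_matrix(ry(-phi)@rz(-q1)@M@C.T).as_euler('ZYZ')
    return np.round([q1,*e],2)
E
python3 - <<'E'
from wr import *
print(C.round(2))
for n,pos,yaw,lean in(("ironpick",[620,-318,10],-40,38),("ironbin",[680,182,20],40,38),("spoolbin",[577,300,20],40,38),("spoolpick",[617,-169,12],-15,38),("templ",[470,68,2],0,0),("pile",[470,-105,30],-12,0)):
    for s in(1,-1):print(n,s,*[wj(ori(yaw,lean,s),pos,f) for f in(1.5,1.8,2.1)])
E
```

```text
[[ 0. -1.  0.]
 [ 1.  0. -0.]
 [ 0.  0.  1.]]
ironpick 1 [-0.41 -0.21  1.01 -1.23] [-0.41 -0.27  0.72 -1.14] [-0.41 -0.43  0.43 -0.95]
ironpick -1 [-0.41 -0.21  1.01  1.91] [-0.41 -0.27  0.72  2.  ] [-0.41 -0.43  0.43  2.19]
ironbin 1 [ 0.15  0.37  1.09 -2.2 ] [ 0.15  0.46  0.81 -2.35] [ 0.15  0.66  0.55 -2.61]
ironbin -1 [0.15 0.37 1.08 0.94] [0.15 0.46 0.81 0.79] [0.15 0.66 0.55 0.54]
spoolbin 1 [ 0.41  0.21  1.01 -1.91] [ 0.41  0.27  0.72 -2.  ] [ 0.41  0.43  0.43 -2.19]
spoolbin -1 [0.41 0.21 1.01 1.23] [0.41 0.27 0.72 1.14] [0.41 0.42 0.43 0.95]
spoolpick 1 [-0.27  0.01  0.98 -1.58] [-0.27  0.01  0.68 -1.58] [-0.27  0.02  0.38 -1.59]
spoolpick -1 [-0.27  0.    0.98  1.56] [-0.27  0.01  0.68  1.56] [-0.27  0.01  0.38  1.56]
templ 1 [ 0.14  0.    1.64 -1.43] [ 0.14  0.    1.34 -1.43] [ 0.14  0.    1.04 -1.43]
templ -1 [ 0.14 -0.    1.64  1.71] [ 0.14 -0.    1.34  1.71] [ 0.14 -0.    1.04  1.72]
pile 1 [-0.22  0.    1.64 -1.58] [-0.22  0.    1.34 -1.58] [-0.22  0.    1.04 -1.58]
pile -1 [-0.22 -0.    1.64  1.56] [-0.22 -0.    1.34  1.56] [-0.22 -0.    1.04  1.56]
```

apply_moves(targets=[[1,[-0.122,-0.328,-0.161],[0,0,0.113]],[1,[-0.178,-0.301,-0.161],[0,0,0.113]],[1,[-0.228,-0.265,-0.161],[0,0,0.113]],[1,[-0.271,-0.22,-0.161],[0,0,0.113]],[1,[-0.306,-0.169,-0.161],[0,0,0.112]],[1,[-0.331,-0.113,-0.16],[0,0,0.113]],[1,[-0.346,-0.053,-0.161],[0,0,0.112]],[1,[-0.349,0.009,-0.16],[0,0,0.113]]])

```text
t: 2.85
ee_pos: [161.4, 468.8, 258.2]
orientation: [-2.313, -2.125, -0.0]
ft_force: [0.1, 0.1, -0.4]
width: 87.6
grasp_force: 0.0
```

apply_moves(targets=[[1,[-0.342,0.07,-0.161],[0,0,0.112]],[1,[-0.325,0.129,-0.16],[0,0,0.113]],[1,[-0.297,0.185,-0.161],[0,0,0.112]],[1,[-0.26,0.234,-0.16],[0,0,0.113]],[1,[-0.198,0.849,0],[0,0,0.056]],[1,[-0.122,0.863,0],[0,0,0.055]],[1,[-0.048,0.87,0],[0,0,0.056]],[1,[0.029,0.871,0],[0,0,0.055]]])

```text
t: 3.85
ee_pos: [262.6, 250.8, 290.2]
orientation: [-3.068, -0.676, -0.001]
ft_force: [0.2, -1.4, 0.0]
width: 87.8
grasp_force: 0.0
```

apply_moves(targets=[[1,[0.104,0.865,0],[0,0,0.056]],[1,[0.18,0.852,0],[0,0,0.055]],[1,[0.253,0.834,0],[0,0,0.056]],[1,[0.325,0.808,0],[0,0,0.055]],[1,[0.393,0.777,0],[0,0,0.056]],[1,[0.46,0.74,0],[0,0,0.055]]])

```text
t: 4.6
ee_pos: [400.7, 28.6, 290.3]
orientation: [-3.138, 0.141, -0.001]
ft_force: [0.4, -0.3, 0.4]
width: 88.1
grasp_force: 0.0
```

```bash
cat >> h.py <<'E'
from scipy.optimize import minimize
th=np.linspace(-np.pi/2,np.pi/2,25)
def ext(xy,z0,z1):return np.vstack([np.c_[xy,np.full(len(xy),z)] for z in(z0,z1)])
TO=np.vstack([[[-54,-28],[-54,28]],np.c_[26+28*np.cos(th),28*np.sin(th)]])
box=lambda a,b,c,d:np.array([[a,c],[a,d],[b,c],[b,d]],float)
cir=lambda r:np.c_[r*np.cos(4*th),r*np.sin(4*th)]
PARTS={'template':[ext(TO,0,8)],'pile':[ext(TO,0,24)],'iron':[ext(box(-47.5,22.5,-6,6),0,12),ext(box(22.5,47.5,-12,12),0,8)],
 'spool':[ext(cir(20),0,8),ext(cir(18.5),8,42),ext(cir(20),42,50)]}
def sil(im,name,q,z=0,S=4):
    m=np.zeros((400,640),np.uint8);c,s=np.cos(q[2]),np.sin(q[2])
    for P in PARTS[name]:
        W=np.c_[P[:,:2]@np.array([[c,s],[-s,c]])+q[:2],P[:,2]+z]
        uv=np.array([proj(im,w) for w in W])
        h=cv2.convexHull((uv*16).round().astype(np.int32));cv2.fillConvexPoly(m,h,255,cv2.LINE_AA,4)
    return m/255.
def fit(views,name,q0,z=0,yaw=True):
    "views: [(im,mask)]; returns x,y,yaw(deg), IoU"
    def cost(v):
        q=[q0[0]+v[0],q0[1]+v[1],q0[2]+v[2]/50*yaw];e=0
        for im,m in views:
            s=sil(im,name,q,z);e+=1-np.minimum(s,m).sum()/np.maximum(s,m).sum()
        return e
    b=min((minimize(cost,[0,0,0],method='Nelder-Mead',options=dict(initial_simplex=np.array([[0,0,0],[k,0,0],[0,k,0],[0,0,k]])-k/4,xatol=.05,fatol=1e-4)) for k in(12,-8)),key=lambda r:r.fun)
    return np.round([q0[0]+b.x[0],q0[1]+b.x[1],np.degrees(q0[2]+b.x[2]/50)],1),round(1-b.fun/len(views),3)
E
python3 - <<'E'
from h import *
im=wrist();cv2.imwrite("pics/w1.png",im["pixels"]);print(ctrl.get_obs()["t"])
for k in PARTS:
    for r in ctrl.masks_of(k,"wrist")[:2]:print(k,r["score"],r["bbox"],int(r["region"].sum()))
for k,z in dict(template_round=0,template_square=0,pile_round=24,pile_square=24,iron_bin=0,spool_bin=0,rack_edge=250,iron_head=6,iron_butt=6,spool=0,glue_jar=0).items():
    for r in ctrl.pinpoint(k,"wrist")[:2]:print(k,round(r["score"],2),np.round(r["xy"]),onz(im,r["xy"],z).round(1)[:2])
v=lambda k:[(im,ctrl.masks_of(k,"wrist")[0]["region"].astype(float))]
print(fit(v('template'),'template',[470,68,0]))
print(fit(v('pile'),'pile',[470,-102,-.2]))
E
```

```text
4.65
template 0.74 [265.4, 63.8, 316.0, 151.9] 3195
pile 0.59 [388.5, 53.8, 444.3, 143.9] 3730
template_round 0.6 [285.  68.] [523.7  71.1]
template_square 0.7 [296. 145.] [421.1  68.4]
pile_round 0.76 [429.  53.] [ 522.9 -113.8]
pile_round 0.68 [116. 200.] [370.4 327.4]
pile_square 0.66 [411. 134.] [424.  -88.9]
spool_bin 0.91 [101.  42.] [577.8 308.8]
iron_butt 0.7 [116. 204.] [359.2 339.8]
(array([472.6,  70.3,   2.6]), np.float64(0.946))
(array([470.1, -99.6, -15.2]), np.float64(0.952))
```

View pics/w1.png

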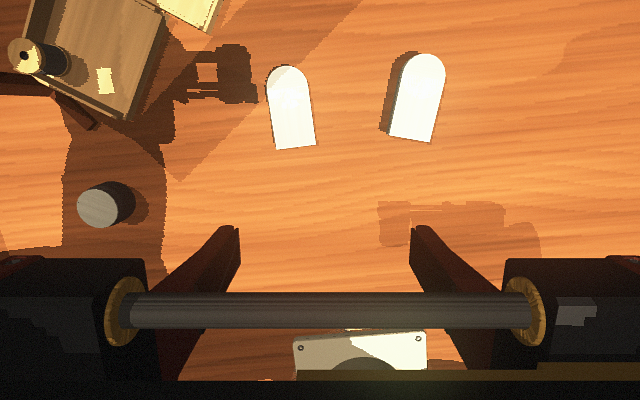

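The view shows the template at px (291,107) and the pile at (415,98), with the spool bin and its sample at the upper left. The fits match. I grasp the template.

Run:
```python
from h import *
A=np.array
plan([(A([467.6,70.1,70]),ori(2.6),1,44),(A([467.6,70.1,2.5]),ori(2.6),1,34)])
```

```text
[[1,[0.213,-0.152,0.733],[-0.0,-0.0,-0.014]],[1,[0.216,-0.148,0.733],[-0.0,-0.0,-0.014]],[1,[0.22,-0.143,0.733],[-0.0,-0.0,-0.014]],[1,[0.223,-0.138,0.734],[-0.0,-0.0,-0.014]],[1,[0.225,-0.133,0.733],[-0.0,-0.0,-0.014]],[1,[0.228,-0.128,0.734],[-0.0,-0.0,-0.014]],[1,[0.0,-0.0,0.675],[-0.0,-0.0,0.0]],[1,[0.0,-0.0,0.675],[-0.0,-0.0,0.0]]]
```

apply_moves(targets=[[1,[0.213,-0.152,0.733],[0,0,-0.014]],[1,[0.216,-0.148,0.733],[0,0,-0.014]],[1,[0.22,-0.143,0.733],[0,0,-0.014]],[1,[0.223,-0.138,0.734],[0,0,-0.014]],[1,[0.225,-0.133,0.733],[0,0,-0.014]],[1,[0.228,-0.128,0.734],[0,0,-0.014]],[1,[0,0,0.675],[0,0,0]],[1,[0,0,0.675],[0,0,0]]])

```text
t: 6.5
ee_pos: [468.0, 70.1, 1.3]
orientation: [-3.141, -0.071, -0.0]
ft_force: [-0.2, -0.3, -0.1]
width: 87.8
grasp_force: 0.0
```

apply_moves(targets=[[1,[0,0,0],[0,0,0]],[-1,[0,0,0],[0,0,0]],[-1,[0,0,0],[0,0,0]],[-1,[0,0,0],[0,0,0]],[-1,[0,0,0],[0,0,0]],[-1,[0,0,0],[0,0,0]]])

```text
t: 7.25
ee_pos: [467.7, 70.0, 2.8]
orientation: [-3.141, -0.071, -0.001]
ft_force: [-0.1, 0.1, -0.5]
width: 41.1
grasp_force: 0.0
```

Run:
```python
from h import *
im=wrist();cv2.imwrite("pics/w2.png",im["pixels"]);o=ctrl.get_obs();print(o["t"],o["width"],o["grasp_force"],o["ee_pos"])
im=ctrl.get_image("scene")
for k in("template_round","template_square"):
  for r in ctrl.pinpoint(k,"scene")[:2]:print(k,r["score"],onz(im,r["xy"],0).round(1))
```

```text
7.3 37.16551751434271 0.0 [467.6932443   69.99366713   2.65138124]
template_round 0.51 [532.5  79.6   0. ]
template_round 0.51 [468.8 -91.9   0. ]
template_square 0.87 [421.   68.7   0. ]
```

View pics/w2.png

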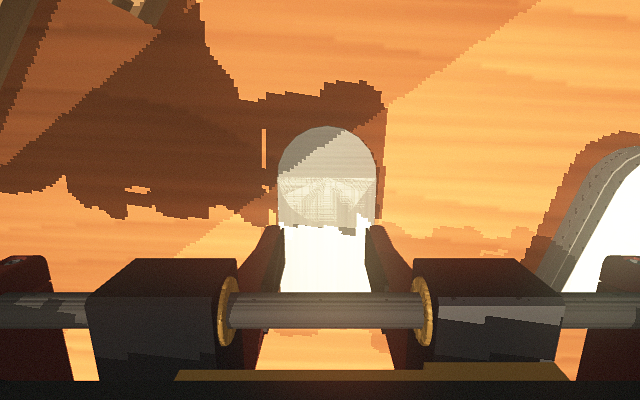

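The fingertips, at px (280,228) and (370,228), lie over the plate rather than beside it, and the grip force is zero. The tips evidently sit higher when open than when shut. I reopen, go lower and retry carefully.

apply_moves(targets=[[0.6,[0,0,0],[0,0,0]],[0.6,[0,0,0],[0,0,0]],[0.6,[0,0,0],[0,0,0]],[0.6,[0,0,0],[0,0,0]],[0.6,[0,0,0.04],[0,0,0]],[0.6,[0,0,0.04],[0,0,0]]])

```text
t: 8.2
ee_pos: [467.6, 70.0, -1.7]
orientation: [3.141, 0.071, -0.0]
ft_force: [-0.5, -0.7, 0.2]
width: 70.0
grasp_force: 0.0
```

apply_moves(targets=[[-1,[0,0,0],[0,0,0]],[-1,[0,0,0],[0,0,0]],[-1,[0,0,0],[0,0,0]],[-1,[0,0,0],[0,0,0]]])

```text
t: 8.7
ee_pos: [467.6, 70.0, -1.5]
orientation: [3.141, 0.071, 0.0]
ft_force: [0.2, 0.9, 0.2]
width: 34.0
grasp_force: 0.0
```

Run:
```python
from h import *
o=ctrl.get_obs();print(o["width"],o["ee_pos"],o["ft_force"],o["joint_torque"])
im=wrist();cv2.imwrite("pics/w3.png",im["pixels"])
a=cv2.imread("pics/w1.png")[210:270,190:460];b=im["pixels"][210:270,190:460]
s=ctrl.get_image("scene")
u,v=proj(s,[468,70,20]).astype(int);c=s["pixels"][v-40:v+20,u-60:u+60];print(u,v)
c=cv2.resize(c,(810,405),interpolation=2)
cv2.imwrite("pics/cmp.png",np.vstack([cv2.resize(np.hstack([a,b]),(810,90),interpolation=0),c]))
for p in([0,0,0],[10,0,0],[0,0,-19],[0,44,0],[0,-44,0],[0,17,0],[0,44,-28]):
    H=np.linalg.inv(np.array(im["hand_eye"]));q=np.array(im["camera_matrix"])@(H[:3,:3]@p+H[:3,3]);print(p,(q[:2]/q[2]).round(1))
```

```text
34.00350414332194 [467.61726715  70.00458813  -1.48212972] [0.1664977  0.87379936 0.16574941] [ 1.23096313e-03 -4.67989004e+01 -1.26531529e+01  4.89371349e-03
 -7.35140825e-02  1.03699122e-04]
317 182
[0, 0, 0] [326.1 225.8]
[10, 0, 0] [326.1 209.8]
[0, 0, -19] [326.2 237.6]
[0, 44, 0] [399.4 225.6]
[0, -44, 0] [252.8 225.9]
[0, 17, 0] [354.4 225.7]
[0, 44, -28] [410.9 244. ]
```

View pics/cmp.png

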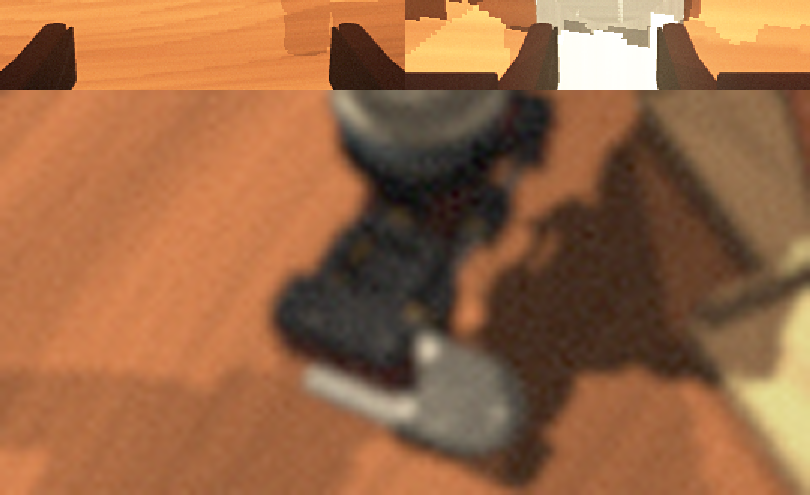

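The gap between the fingers appears 170 px wide at 88 mm and 67 px at 34 mm. That puts the tips about 175 mm from the camera, some 27 mm behind the stated TCP, which explains the missed closes. I go down in guarded steps.

apply_moves(targets=[[0.6,[0,0,0],[0,0,0]],[0.6,[0,0,0],[0,0,0]],[0.6,[0,0,0],[0,0,0]],[0.6,[0,0,0],[0,0,0]],[0.6,[0,0,0.08],[0,0,0]],[0.6,[0,0,0.06],[0,0,0]],[0.6,[0,0,0],[0,0,0]]])

```text
t: 9.68
ee_pos: [467.3, 70.0, -8.9]
orientation: [3.141, 0.071, -0.001]
ft_force: [-0.7, -0.3, -0.6]
width: 70.4
grasp_force: 0.0
```

apply_moves(targets=[[0.6,[0,0,0.04],[0,0,0]],[0.6,[0,0,0.04],[0,0,0]],[0.6,[0,0,0],[0,0,0]]])

```text
t: 10.05
ee_pos: [467.4, 70.0, -12.7]
orientation: [3.141, 0.071, -0.001]
ft_force: [0.2, -0.2, 0.1]
width: 70.2
grasp_force: 0.0
```

apply_moves(targets=[[0.6,[0,0,0.04],[0,0,0]],[0.6,[0,0,0.04],[0,0,0]],[0.6,[0,0,0.03],[0,0,0]],[0.6,[0,0,0],[0,0,0]]])

```text
t: 10.55
ee_pos: [467.5, 70.0, -18.2]
orientation: [3.141, 0.071, -0.001]
ft_force: [-0.0, 0.5, 0.3]
width: 70.3
grasp_force: 0.0
```

apply_moves(targets=[[0.6,[0,0,0.03],[0,0,0]],[0.6,[0,0,0],[0,0,0]]])

```text
t: 10.8
ee_pos: [467.5, 70.0, -19.6]
orientation: [3.141, 0.071, -0.0]
ft_force: [-0.5, -1.2, -0.5]
width: 70.4
grasp_force: 0.0
```

apply_moves(targets=[[0.6,[0,0,0.03],[0,0,0]],[0.6,[0,0,0],[0,0,0]]])

```text
t: 11.05
ee_pos: [467.6, 70.0, -21.1]
orientation: [3.141, 0.071, -0.0]
ft_force: [-0.4, -0.1, 0.2]
width: 70.3
grasp_force: 0.0
```

apply_moves(targets=[[-1,[0,0,0],[0,0,0]],[-1,[0,0,0],[0,0,0]],[-1,[0,0,0],[0,0,0]],[-1,[0,0,0],[0,0,0]]])

```text
t: 11.55
ee_pos: [468.0, 70.1, -20.8]
orientation: [-3.141, -0.071, -0.001]
ft_force: [0.5, -0.7, 4.4]
width: 33.8
grasp_force: 2.5
```

apply_moves(targets=[[0.6,[0,0,-0.06],[0,0,0]],[0.6,[0,0,0],[0,0,0]],[0.6,[0,0,0],[0,0,0]],[0.6,[0,0,0],[0,0,0]],[0.6,[0,0,0.06],[0,0,0]],[0.6,[0,0,0.05],[0,0,0]],[0.6,[0,0,0.03],[0,0,0]],[0.6,[0,0,0],[0,0,0]]])

```text
t: 12.55
ee_pos: [467.5, 70.0, -25.2]
orientation: [3.141, 0.071, -0.001]
ft_force: [-0.4, 0.2, 0.2]
width: 70.2
grasp_force: 0.0
```

Run:
```python
from h import *
im=wrist();o=ctrl.get_obs();print(o["ee_pos"],o["ft_force"],o["width"])
for r in ctrl.masks_of("template","wrist")[:1]:print(r["score"],r["bbox"]);print(fit([(im,r["region"].astype(float))],'template',[472,70,.045]))
cv2.imwrite("pics/w4.png",im["pixels"])
```

```text
[467.50985675  69.98691773 -25.12725586] [0.14591845 0.56029113 0.83862962] 70.16441746233725
0.72 [267.5, 128.3, 384.6, 335.2]
(array([472.6,  71. ,   2. ]), np.float64(0.799))
```

Still no bench contact at −25, and the template hasn't moved. I close.

apply_moves(targets=[[0.6,[0,0,0.02],[0,0,0]],[-1,[0,0,0],[0,0,0]],[-1,[0,0,0],[0,0,0]],[-1,[0,0,0],[0,0,0]],[-1,[0,0,0],[0,0,0]]])

```text
t: 13.28
ee_pos: [467.6, 70.0, -26.0]
orientation: [3.141, 0.071, 0.0]
ft_force: [-0.3, 0.1, 0.2]
width: 55.1
grasp_force: 30.0
```

Gripped: the width is 55 mm at 30 N. The true fingertips therefore sit about 28.5 mm behind the reported TCP. I lift and take a second look at the pile on the way.

Run:
```python
from h import *
A=np.array
plan([(A([467.6,70,40]),ori(2.6),-1,34),(A([400,-60,150]),ori(-15.2),-1)])
```

```text
[[-1,[-0.0,-0.0,-0.66],[0.0,-0.0,-0.0]],[-1,[-0.0,-0.0,-0.66],[0.0,-0.0,-0.0]],[-1,[-0.367,0.634,-0.55],[0.0,-0.0,0.049]],[-1,[-0.317,0.66,-0.55],[-0.0,-0.0,0.05]],[-1,[-0.265,0.683,-0.55],[-0.0,-0.0,0.049]],[-1,[-0.211,0.702,-0.55],[-0.0,-0.0,0.05]]]
```

apply_moves(targets=[[-1,[0,0,-0.66],[0,0,0]],[-1,[0,0,-0.66],[0,0,0]],[-1,[-0.367,0.634,-0.55],[0,0,0.049]],[-1,[-0.317,0.66,-0.55],[0,0,0.05]],[-1,[-0.265,0.683,-0.55],[0,0,0.049]],[-1,[-0.211,0.702,-0.55],[0,0,0.05]],[-1,[0,0,0],[0,0,0]],[-1,[0,0,0],[0,0,0]]])

```text
t: 14.28
ee_pos: [399.9, -59.8, 149.7]
orientation: [-3.114, 0.416, -0.0]
ft_force: [0.4, 0.2, -1.8]
width: 55.4
grasp_force: 30.0
```

Run:
```python
from h import *
A=np.array
o=ctrl.get_obs();print(o["width"],o["grasp_force"],o["ee_pos"])
im=wrist();cv2.imwrite("pics/w5.png",im["pixels"])
for k in("template","pile"):
    for r in ctrl.masks_of(k,"wrist")[:2]:print(k,r["score"],r["bbox"])
r=ctrl.masks_of("pile","wrist")[0]
print(fit([(im,r["region"].astype(float))],'pile',[470,-100,-.26]))
for k in("pile_round","pile_square"):
    for r in ctrl.pinpoint(k,"wrist")[:2]:print(k,r["score"],onz(im,r["xy"],24).round(1))
h=A([np.cos(np.radians(-15.2)),np.sin(np.radians(-15.2)),0])
q=A([470.1,-99.6,0])-5*h
plan([(q+[0,0,25],ori(-15.2),-1),(q+[0,0,-1],ori(-15.2),-1,13),(q+[0,0,-1],ori(-15.2),-1)])
```

```text
55.37995728724904 29.989060163497925 [399.90172932 -59.79791075 149.70783594]
template 0.72 [312.9, 33.2, 379.5, 155.1]
template 0.63 [266.6, 125.5, 385.3, 335.8]
pile 0.97 [319.1, 32.6, 379.4, 157.5]
(array([469.9, -99.5, -14.6]), np.float64(0.814))
pile_round 0.76 [ 523.1 -111.    24. ]
[[-1,[0.368,0.102,0.621],[0.0,0.0,0.0]],[-1,[0.367,0.102,0.621],[0.0,0.0,0.0]],[-1,[0.368,0.102,0.621],[0.0,0.0,0.0]],[-1,[0.367,0.102,0.622],[0.0,0.001,0.001]],[-1,[0.0,0.0,0.26],[0.0,-0.0,-0.0]],[-1,[0.0,0.0,0.26],[0.0,-0.0,-0.0]],[-1,[0.0,0.0,-0.0],[0.0,-0.0,-0.0]]]
```

apply_moves(targets=[[-1,[0.368,0.102,0.621],[0,0,0]],[-1,[0.367,0.102,0.621],[0,0,0]],[-1,[0.368,0.102,0.621],[0,0,0]],[-1,[0.367,0.102,0.622],[0,0,0]],[-1,[0,0,0.26],[0,0,0]],[-1,[0,0,0.2],[0,0,0]],[-1,[0,0,0.04],[0,0,0]],[-1,[0,0,0],[0,0,0]]])

```text
t: 15.58
ee_pos: [465.6, -98.8, 1.3]
orientation: [3.114, -0.416, 0.001]
ft_force: [-0.3, -0.2, -1.5]
width: 55.7
grasp_force: 30.0
```

apply_moves(targets=[[-1,[0,0,0.03],[0,0,0]],[-1,[0,0,0.02],[0,0,0]],[-1,[0,0,0],[0,0,0]]])

```text
t: 15.95
ee_pos: [465.6, -99.0, -1.6]
orientation: [3.114, -0.416, 0.0]
ft_force: [0.0, -0.2, -1.3]
width: 55.6
grasp_force: 30.0
```

Run:
```python
from h import *
A=np.array
plan([(A([465.6,-99,60]),ori(-15.2),.6,31),(A([520,-220,220]),ori(-25),.6,48)])
```

```text
[[0.6,[0.0,0.0,-0.616],[-0.0,-0.0,-0.0]],[0.6,[0.001,0.0,-0.616],[-0.0,-0.0,-0.0]],[0.6,[0.337,0.41,-0.64],[-0.0,-0.0,0.022]],[0.6,[0.351,0.398,-0.64],[-0.0,-0.0,0.022]],[0.6,[0.365,0.385,-0.64],[-0.0,-0.0,0.022]],[0.6,[0.378,0.373,-0.64],[-0.0,-0.0,0.021]],[0.6,[0.39,0.36,-0.64],[-0.0,-0.0,0.022]]]
```

apply_moves(targets=[[-1,[0,0,0.01],[0,0,0]],[0.6,[0,0,0],[0,0,0]],[0.6,[0,0,0],[0,0,0]],[0.6,[0,0,0],[0,0,0]]])

```text
t: 16.45
ee_pos: [465.6, -99.0, -2.3]
orientation: [3.114, -0.416, 0.0]
ft_force: [0.3, -0.8, 0.2]
width: 70.4
grasp_force: 0.0
```

apply_moves(targets=[[0.6,[0,0,-0.616],[0,0,0]],[0.6,[0,0,-0.616],[0,0,0]],[0.6,[0.337,0.41,-0.64],[0,0,0.022]],[0.6,[0.351,0.398,-0.64],[0,0,0.022]],[0.6,[0.365,0.385,-0.64],[0,0,0.022]],[0.6,[0.378,0.373,-0.64],[0,0,0.021]],[0.6,[0.39,0.36,-0.64],[0,0,0.022]],[0.6,[0,0,0],[0,0,0]]])

```text
t: 17.45
ee_pos: [521.9, -221.9, 221.7]
orientation: [3.065, -0.683, 0.008]
ft_force: [0.1, 0.5, -0.4]
width: 70.2
grasp_force: 0.0
```

Run:
```python
from h import *
o=ctrl.get_obs();print(o["ee_pos"],o["qpos"])
im=wrist();cv2.imwrite("pics/w6.png",im["pixels"])
for k,q in(("spool",[617,-169,0]),("iron",[622,-320,-.7]),("template",[470,-99.6,-.26])):
    for r in ctrl.masks_of(k,"wrist")[:2]:
        m=r["region"].astype(float);print(k,round(r["score"],2),r["bbox"],fit([(im,m)],k,q,24 if k=="template" else 0,k!="spool"))
for k,z in dict(iron_head=6,iron_butt=6,iron=0,spool=0,template_round=24,template_square=24,glue_jar=0).items():
    for r in ctrl.pinpoint(k,"wrist")[:1]:print(k,round(r["score"],2),np.round(r["xy"]),onz(im,r["xy"],z).round(1)[:2])
```

```text
[ 521.92408846 -221.91074333  221.65129416] [-4.22950480e-01  3.03749256e-01  1.73863612e+00 -1.03748105e-04
  1.09380403e+00  1.58650307e+00]
spool 0.82 [218.9, 91.4, 264.5, 125.3] (array([ 621.5, -167.7,  -10.9]), np.float64(0.907))
spool 0.74 [0.4, 119.5, 53.9, 159.7] (array([ 614. , -172. ,   -3.4]), np.float64(0.0))
iron 0.56 [351.4, 5.7, 389.5, 102.8] (array([ 616.6, -320.2,  -39.1]), np.float64(0.834))
iron 0.49 [0.8, 139.6, 43.4, 258.4] (array([ 619. , -323. ,  -43.5]), np.float64(0.0))
template 0.97 [226.0, 205.6, 287.1, 293.9] (array([ 470.5, -100.1,  -14.1]), np.float64(0.609))
iron_head 0.59 [379.   8.] [ 654.3 -349.4]
iron_butt 0.79 [360.  96.] [ 579.4 -292.9]
iron 0.6 [369.  55.] [ 614.9 -321. ]
spool 0.75 [132.  50.] [734.9 -79.9]
template_round 0.56 [246. 211.] [ 515.4 -113.6]
template_square 0.95 [263. 286.] [418.7 -85.7]
glue_jar 0.85 [133.  50.] [734.2 -80.6]
```

The template reads well on the pile. Next is the spool at (621.5,−167.7), taken with a 38° lean.

```bash
cat >> h.py <<'E'
def gp(g,M,back=0,grip=19):
    "TCP for gripping point g held 'grip' behind the true tips (tips are 28.5 behind the TCP), retreated by back"
    return np.array(g,float)+(28.5+grip-back)*M[:,2]
E
python3 - <<'E'
from h import *
M=ori(-15,38);g=[621.5,-167.7,26]
print(gp(g,M))
plan([(gp(g,M,110),M,.6,45),(gp(g,M),M,.6,30)])
E
```

```text
[ 649.74745767 -175.26888347  -11.4305108 ]
[[0.6,[0.162,-0.417,0.719],[0.009,0.105,-0.027]],[0.6,[0.058,-0.402,0.742],[0.009,0.106,-0.027]],[0.6,[-0.049,-0.391,0.749],[0.009,0.105,-0.027]],[0.6,[-0.156,-0.384,0.738],[0.01,0.106,-0.026]],[0.6,[-0.0,0.0,0.55],[-0.0,-0.0,-0.0]],[0.6,[-0.0,0.0,0.55],[-0.0,-0.0,-0.0]],[0.6,[-0.0,0.0,0.55],[-0.0,-0.0,-0.0]],[0.6,[-0.001,0.001,0.55],[-0.0,-0.0,-0.0]]]
```

apply_moves(targets=[[0.6,[0.162,-0.417,0.719],[0.009,0.105,-0.027]],[0.6,[0.058,-0.402,0.742],[0.009,0.106,-0.027]],[0.6,[-0.049,-0.391,0.749],[0.009,0.105,-0.027]],[0.6,[-0.156,-0.384,0.738],[0.01,0.106,-0.026]],[0.6,[0,0,0],[0,0,0]]])

```text
t: 18.62
ee_pos: [569.2, -158.6, 114.3]
orientation: [3.025, -0.448, 0.717]
ft_force: [-0.6, -0.4, -0.3]
width: 70.5
grasp_force: 0.0
```

Run:
```python
from h import *
o=ctrl.get_obs();print(o["ee_pos"],np.round(o["qpos"],2))
im=wrist();cv2.imwrite("pics/w7.png",im["pixels"])
for r in ctrl.masks_of("spool","wrist")[:2]:print(r["score"],r["bbox"],fit([(im,r["region"].astype(float))],"spool",[621.5,-167.7,0],0,False))
M=ori(-15,38);g=[621.5,-167.7,26]
plan([(gp(g,M),M,.6,30)])
```

```text
[ 569.15952126 -158.64534013  114.31179485] [-0.34  0.35  2.1   0.35  0.25  1.2 ]
0.84 [299.0, 148.7, 347.2, 205.5] (array([ 621.7, -167.7,    2.8]), np.float64(0.93))
0.58 [331.2, 327.0, 333.4, 349.2] (array([ 618.5, -170.7,   -3.4]), np.float64(0.0))
[[0.6,[0.052,0.003,0.499],[-0.005,0.022,-0.005]],[0.6,[0.035,-0.0,0.501],[-0.005,0.021,-0.005]],[0.6,[0.018,-0.004,0.502],[-0.005,0.022,-0.005]],[0.6,[0.001,-0.008,0.502],[-0.004,0.021,-0.005]],[0.6,[-0.016,-0.011,0.502],[-0.005,0.022,-0.005]],[0.6,[-0.032,-0.014,0.501],[-0.004,0.021,-0.006]]]
```

```bash
cat >> h.py <<'E'
from scipy.optimize import least_squares
DATA=[([1.319,.423,1.63,0,1.089,-.019],[144.158,608.131,193.575],[0,0,-1]),
([-.42295,.30375,1.73864,0,1.0938,1.5865],[521.92,-221.91,221.65],[0,0,-1])]
E
python3 - <<'E'
from h import *
o=ctrl.get_obs();z=R.from_rotvec(o["orientation"]).as_matrix()[:,2]
D=DATA+[(list(o["qpos"]),list(o["ee_pos"]),list(z))]
def eqs(q,p,z):
    u=np.array([np.cos(q[0]),np.sin(q[0])]);p=np.array(p);z=np.array(z);f=q[1]+q[2]
    return [[1,0,np.sin(q[1]),np.sin(f),u@z[:2]],[0,1,np.cos(q[1]),np.cos(f),z[2]]],[u@p[:2],p[2]]
A=[];b=[]
for d in D:
    a,c=eqs(*d);A+=a;b+=c
s,res,rk,sv=np.linalg.lstsq(np.array(A),np.array(b),rcond=None);print(s.round(1),sv.round(2),(np.array(A)@s-b).round(2),[eqs(*d)[1] for d in D], z)
print(repr((list(o["qpos"]),list(o["ee_pos"]),list(z))))
E
```

```text
[ 63.6 101.3 541.4 383.  223. ] [3.09 2.29 0.43 0.1  0.06] [ 0.29  0.78 -0.3  -0.75  0.01 -0.03] [[np.float64(624.8705717159631), np.float64(193.575)], [np.float64(567.0129599866165), np.float64(221.65)], [np.float64(591.1074949463587), np.float64(115.77216353271024)]] [ 0.44167376 -0.06790548 -0.89460222]
([np.float64(-0.34117618716169323), np.float64(0.34901596121111744), np.float64(2.100284515881623), np.float64(0.34502438703745497), np.float64(0.25034709962127155), np.float64(1.2081242778400163)], [np.float64(570.5158148445096), np.float64(-159.82034127076003), np.float64(115.77216353271024)], [np.float64(0.44167375906470463), np.float64(-0.0679054838651303), np.float64(-0.8946022221158942)])
```

```bash
cat > ik.py <<'E'
from wr import *
def ik(p,M):
    wc=np.array(p)-223*M[:,2];q1=np.arctan2(wc[1],wc[0]);r=np.hypot(*wc[:2])-63.6;z=wc[2]-101.3
    a,b=541.4,383.;d=np.hypot(r,z);c=(d*d-a*a-b*b)/(2*a*b)
    q3=np.arccos(np.clip(c,-1,1));q2=np.arctan2(r,z)-np.arctan2(b*np.sin(q3),a+b*np.cos(q3))
    e=R.from_matrix(ry(-q2-q3)@rz(-q1)@M@C.T).as_euler('ZYZ')
    return np.round([q1,q2,q3,*e],2),round(c,2)
E
python3 - <<'E'
from ik import *
k=np.array([np.cos(np.radians(40)),np.sin(np.radians(40)),0]);l=np.array([-k[1],k[0],0])
ib=np.array([679,183,0]);sb=np.array([577.5,307,0])
for lean in(30,34,38):
    for n,g,yaw,gr in(("spool",[621.6,-167.7,26],-15,19),("iron",[616.6,-320.2,6],-39,2+7),("ironbin",ib+8*l+[0,0,10],40,9),("ironbinfront",ib-90*k+8*l+[0,0,40],40,9),("spoolbin",sb-25*k-20*l+[0,0,30],40,19),("spoolbinfront",sb-110*k-20*l+[0,0,55],40,19)):
        M=ori(yaw,lean);print(lean,n,ik(gp(g,M,0,gr),M),ik(gp(g,M,80,gr),M)[0])
E
```

```text
30 spool (array([-0.26,  0.67,  2.05, -3.14,  0.1 , -1.57]), np.float64(-0.46)) [-0.26  0.5   2.11 -0.01  0.01  1.58]
30 iron (array([-0.45,  0.73,  1.92, -1.77,  0.12, -2.74]), np.float64(-0.35)) [-0.43  0.57  1.99 -1.08  0.14  2.86]
30 ironbin (array([ 0.21,  0.73,  1.89,  1.38,  0.24, -0.23]), np.float64(-0.31)) [0.18 0.58 1.95 1.05 0.29 0.08]
30 ironbinfront (array([ 0.13,  0.61,  2.09,  1.59,  0.27, -0.52]), np.float64(-0.49)) [ 0.09  0.44  2.12  1.14  0.32 -0.09]
30 spoolbin (array([ 0.41,  0.65,  2.07,  2.1 ,  0.16, -0.79]), np.float64(-0.48)) [ 0.39  0.48  2.12  1.36  0.16 -0.05]
30 spoolbinfront (array([ 0.36,  0.53,  2.26,  2.31,  0.23, -1.05]), np.float64(-0.64)) [ 0.33  0.34  2.29  1.5   0.18 -0.26]
34 spool (array([-0.26,  0.67,  2.08,  3.14,  0.2 , -1.57]), np.float64(-0.49)) [-0.26  0.5   2.16  3.14  0.11 -1.57]
34 iron (array([-0.44,  0.73,  1.96, -2.33,  0.18, -2.18]), np.float64(-0.38)) [-0.42  0.57  2.04 -1.89  0.15 -2.6 ]
34 ironbin (array([ 0.2 ,  0.74,  1.92,  1.75,  0.27, -0.6 ]), np.float64(-0.34)) [ 0.17  0.58  1.99  1.43  0.29 -0.31]
34 ironbinfront (array([
[... 372 characters left out ...]
0.68,  2.11,  3.14,  0.31, -1.57]), np.float64(-0.51)) [-0.26  0.51  2.2   3.14  0.23 -1.57]
38 iron (array([-0.44,  0.74,  1.99, -2.56,  0.27, -1.94]), np.float64(-0.4)) [-0.42  0.58  2.09 -2.36  0.23 -2.13]
38 ironbin (array([ 0.19,  0.74,  1.94,  2.01,  0.33, -0.87]), np.float64(-0.37)) [ 0.15  0.59  2.03  1.77  0.33 -0.66]
38 ironbinfront (array([ 0.11,  0.62,  2.14,  2.07,  0.4 , -1.01]), np.float64(-0.54)) [ 0.05  0.45  2.2   1.75  0.38 -0.73]
38 spoolbin (array([ 0.4 ,  0.66,  2.12,  2.57,  0.34, -1.26]), np.float64(-0.52)) [ 0.37  0.49  2.21  2.34  0.28 -1.05]
38 spoolbinfront (array([ 0.34,  0.55,  2.32,  2.59,  0.42, -1.34]), np.float64(-0.68)) [ 0.3   0.36  2.38  2.3   0.32 -1.08]
```

The low slanted poses lie on the far side of the wrist singularity, with q4 near π. I need a joint-interpolated swing around it, so I add a planner for that.

```bash
cat >> ik.py <<'E'
def fko(q):return rz(q[0])@ry(q[1]+q[2])@rz(q[3])@ry(q[4])@rz(q[5])@C
def ikj(p,M):
    q=ik(p,M)[0]
    if q[3]<-1.31:q[3]+=2*np.pi
    return q
LIM=.86*.7/8*np.array([2.39,2.39,3.01,3.14,3.14,3.14])
def jplan(wps):
    o=ctrl.get_obs();q=np.array(o["qpos"]);p=np.array(o["ee_pos"],float);Rm=R.from_rotvec(o["orientation"]).as_matrix();rows=[]
    for w in wps:
        g,M,j=w[:3];st=w[3] if len(w)>3 else 45;t=ikj(g,M);q0,p0=q,p
        D=R.from_matrix(fko(t).T@M).as_rotvec()
        n=int(max(1,np.ceil(np.max(np.abs(t-q)/LIM)),np.ceil(np.linalg.norm(g-p)/st)))
        ang=max(np.degrees(R.from_matrix(fko(q+(t-q)*k/n).T@fko(q+(t-q)*(k+1)/n)).magnitude()) for k in range(n))
        n=int(np.ceil(n*max(1,ang/10)))
        print("joints",t.round(2),"n",n)
        for k in range(1,n+1):
            f=k/n;Mk=fko(q0+(t-q0)*f)@R.from_rotvec(D*f).as_matrix();pk=p0+(g-p0)*f
            d=(Rm.T@(pk-p)/50).round(3);r=(R.from_matrix(Rm.T@Mk).as_rotvec()/(np.pi/2)).round(3)
            p=p+Rm@d*50;Rm=Rm@R.from_rotvec(r*np.pi/2).as_matrix();rows.append([j,(d+0).tolist(),(r+0).tolist()])
        q=t
    for i in range(0,len(rows),8):print(json.dumps(rows[i:i+8]).replace(" ",""))
E
python3 - <<'E'
from ik import *
o=ctrl.get_obs();M=R.from_rotvec(o["orientation"]).as_matrix();print(np.round(o["qpos"],2),ik(o["ee_pos"],M)[0],R.from_matrix(fko(o["qpos"]).T@M).magnitude())
M=ori(-15,42);g=[621.6,-167.7,26]
jplan([(gp(g,M,90),M,.6),(gp(g,M),M,.6,22)])
E
```

```text
[-0.34  0.35  2.1   0.35  0.25  1.21] [-0.3   0.35  2.1   0.27  0.24  1.32] 0.001127663752351471
joints [-0.26  0.5   2.26  3.14  0.34 -1.57] n 12
joints [-0.26  0.69  2.14  3.14  0.41 -1.57] n 5
[[0.6,[-0.009,-0.004,0.104],[0.038,-0.003,-0.006]],[0.6,[-0.009,0.002,0.104],[0.035,0.005,-0.005]],[0.6,[-0.009,0.008,0.104],[0.029,0.013,-0.004]],[0.6,[-0.012,0.013,0.104],[0.022,0.019,-0.004]],[0.6,[-0.014,0.016,0.102],[0.014,0.024,-0.004]],[0.6,[-0.019,0.018,0.101],[0.004,0.026,-0.004]],[0.6,[-0.023,0.019,0.101],[-0.006,0.027,-0.004]],[0.6,[-0.027,0.017,0.099],[-0.016,0.025,-0.005]]]
[[0.6,[-0.032,0.015,0.099],[-0.025,0.02,-0.006]],[0.6,[-0.034,0.011,0.098],[-0.034,0.013,-0.007]],[0.6,[-0.037,0.005,0.098],[-0.041,0.005,-0.009]],[0.6,[-0.037,-0.002,0.098],[-0.045,-0.006,-0.01]],[0.6,[0.0,0.0,0.36],[0.001,-0.005,-0.001]],[0.6,[0.003,0.001,0.36],[0.0,0.001,0.0]],[0.6,[0.003,0.001,0.36],[-0.001,0.002,0.0]],[0.6,[0.001,0.0,0.36],[0.0,0.001,0.0]]]
[[0.6,[0.001,0.0,0.36],[0.0,0.001,0.001]]]
```

apply_moves(targets=[[0.6,[-0.009,-0.004,0.104],[0.038,-0.003,-0.006]],[0.6,[-0.009,0.002,0.104],[0.035,0.005,-0.005]],[0.6,[-0.009,0.008,0.104],[0.029,0.013,-0.004]],[0.6,[-0.012,0.013,0.104],[0.022,0.019,-0.004]],[0.6,[-0.014,0.016,0.102],[0.014,0.024,-0.004]],[0.6,[-0.019,0.018,0.101],[0.004,0.026,-0.004]],[0.6,[-0.023,0.019,0.101],[-0.006,0.027,-0.004]],[0.6,[-0.027,0.017,0.099],[-0.016,0.025,-0.005]]])

```text
t: 19.73
ee_pos: [586.2, -160.5, 77.4]
orientation: [-2.802, 0.312, -1.038]
ft_force: [0.5, 1.1, 0.2]
width: 69.8
grasp_force: 0.0
```

apply_moves(targets=[[0.6,[-0.032,0.015,0.099],[-0.025,0.02,-0.006]],[0.6,[-0.034,0.011,0.098],[-0.034,0.013,-0.007]],[0.6,[-0.037,0.005,0.098],[-0.041,0.005,-0.009]],[0.6,[-0.037,-0.002,0.098],[-0.045,-0.006,-0.01]],[0.6,[0,0,0],[0,0,0]]])

```text
t: 20.35
ee_pos: [595.0, -158.7, 58.5]
orientation: [2.826, -0.371, 1.088]
ft_force: [-0.1, -0.3, 0.2]
width: 70.2
grasp_force: 0.0
```

Run:
```python
from ik import *
o=ctrl.get_obs();M=R.from_rotvec(o["orientation"]).as_matrix();print(o["ee_pos"],np.round(o["qpos"],2),ik(o["ee_pos"],M)[0])
M=ori(-15,42);g=[621.6,-167.7,26];print(R.from_matrix(R.from_rotvec(o["orientation"]).as_matrix().T@M).magnitude())
jplan([(gp(g,M,75),M,.6),(gp(g,M),M,.6,25)])
```

```text
[ 595.02923501 -158.68957319   58.53533149] [-0.29  0.55  2.24  3.08  0.38 -1.53] [-0.26  0.49  2.26  3.13  0.34 -1.56]
0.003771544409147067
joints [-0.26  0.53  2.24  3.14  0.36 -1.57] n 1
joints [-0.26  0.69  2.14  3.14  0.41 -1.57] n 4
[[0.6,[-0.02,0.038,0.308],[-0.002,-0.001,0.0]],[0.6,[0.0,0.0,0.375],[0.001,-0.001,-0.001]],[0.6,[0.001,0.001,0.375],[0.0,0.001,0.0]],[0.6,[0.0,0.0,0.375],[-0.001,0.0,0.001]],[0.6,[0.0,0.0,0.375],[0.0,0.0,0.0]]]
```

apply_moves(targets=[[0.6,[-0.02,0.038,0.308],[0,0,0]],[0.6,[0,0,0.375],[0,0,0]],[0.6,[0,0,0.375],[0,0,0]],[0.6,[0,0,0.375],[0,0,0]],[0.6,[0,0,0.375],[0,0,0]],[0.6,[0,0,0],[0,0,0]]])

```text
t: 21.1
ee_pos: [650.7, -177.8, -11.6]
orientation: [2.826, -0.374, 1.082]
ft_force: [0.1, -0.6, 0.2]
width: 70.1
grasp_force: 0.0
```

apply_moves(targets=[[-1,[0,0,0],[0,0,0]],[-1,[0,0,0],[0,0,0]],[-1,[0,0,0],[0,0,0]],[-1,[0,0,0],[0,0,0]],[-1,[0,0,0],[0,0,0]]])

```text
t: 21.72
ee_pos: [650.2, -177.1, -10.0]
orientation: [2.825, -0.373, 1.084]
ft_force: [-2.8, 0.0, 4.8]
width: 36.3
grasp_force: 29.8
```

Run:
```python
from ik import *
o=ctrl.get_obs();print(o["width"],o["grasp_force"],o["ee_pos"],o["ft_force"],o["t"])
k=np.array([np.cos(np.radians(40)),np.sin(np.radians(40)),0]);l=np.array([-k[1],k[0],0])
sb=np.array([577.5,307,0])
M0=ori(-15,42);M=ori(40,42);p=np.array(o["ee_pos"])
jplan([(p+[-20,5,60],M0,-1,35),(gp(sb-190*k-20*l+[0,0,90],M),M,-1)])
```

```text
36.32254121413037 29.752710188640776 [ 650.20350008 -177.092224    -10.0152395 ] [-2.81443792  0.00559198  4.84651187] 21.725
joints [-0.27  0.55  2.17  3.13  0.3  -1.57] n 2
joints [ 0.26  0.42  2.51  2.56  0.55 -1.4 ] n 9
[[-1,[0.248,0.003,-0.584],[-0.001,0.0,-0.001]],[-1,[0.248,0.005,-0.584],[0.001,0.0,0.001]],[-1,[-0.405,-0.684,-0.378],[0.037,-0.004,-0.057]],[-1,[-0.344,-0.739,-0.334],[0.04,0.003,-0.053]],[-1,[-0.279,-0.785,-0.288],[0.042,0.003,-0.052]],[-1,[-0.212,-0.821,-0.236],[0.043,0.003,-0.051]],[-1,[-0.144,-0.85,-0.18],[0.046,0.003,-0.051]],[-1,[-0.074,-0.87,-0.119],[0.047,0.002,-0.049]]]
[[-1,[-0.007,-0.879,-0.054],[0.049,0.002,-0.049]],[-1,[0.061,-0.878,0.014],[0.051,0.001,-0.047]],[-1,[0.125,-0.868,0.084],[0.053,0.001,-0.046]]]
```

apply_moves(targets=[[-1,[0.248,0.003,-0.584],[0,0,0]],[-1,[0.248,0.005,-0.584],[0,0,0]],[-1,[-0.405,-0.684,-0.378],[0.037,-0.004,-0.057]],[-1,[-0.344,-0.739,-0.334],[0.04,0.003,-0.053]],[-1,[-0.279,-0.785,-0.288],[0.042,0.003,-0.052]],[-1,[-0.212,-0.821,-0.236],[0.043,0.003,-0.051]],[-1,[-0.144,-0.85,-0.18],[0.046,0.003,-0.051]],[-1,[-0.074,-0.87,-0.119],[0.047,0.002,-0.049]]])

```text
t: 22.72
ee_pos: [521.9, 70.4, 52.8]
orientation: [-2.785, -0.544, -1.075]
ft_force: [0.5, 0.6, -0.8]
width: 36.8
grasp_force: 29.8
```

apply_moves(targets=[[-1,[-0.007,-0.879,-0.054],[0.049,0.002,-0.049]],[-1,[0.061,-0.878,0.014],[0.051,0.001,-0.047]],[-1,[0.125,-0.868,0.084],[0.053,0.001,-0.046]],[-1,[0,0,0],[0,0,0]]])

```text
t: 23.22
ee_pos: [468.6, 191.0, 54.4]
orientation: [-2.557, -0.934, -0.981]
ft_force: [-0.4, -0.5, -1.6]
width: 36.5
grasp_force: 29.8
```

Run:
```python
from ik import *
o=ctrl.get_obs();M=R.from_rotvec(o["orientation"]).as_matrix();print(o["width"],o["grasp_force"],o["ee_pos"],np.round(o["qpos"],2),o["t"],M[:,2].round(3),M[:,1].round(3))
im=wrist();cv2.imwrite("pics/w8.png",im["pixels"])
for k,z in dict(spool_bin=0,iron_bin=0,rack_edge=250,rack=0,spool=0).items():
    for r in ctrl.pinpoint(k,"wrist")[:2]:print(k,round(r["score"],2),np.round(r["xy"]),onz(im,r["xy"],z).round(1)[:2])
for k in("spool","spool_bin","iron_bin"):
    for r in ctrl.masks_of(k,"wrist")[:2]:print(k,round(r["score"],2),np.round(r["bbox"]))
# overlay predicted bin outlines
def draw(c,yaw,col):
    a=np.radians(yaw);k=np.array([np.cos(a),np.sin(a)]);l=np.array([-k[1],k[0]])
    for z,X,Y in((32,69,74),(4,65,70)):
        P=[np.r_[np.array(c)+x*k+y*l,z if x>0 or z<10 else 18] for x,y in((-X,-Y),(-X,Y),(X,Y),(X,-Y))]
        cv2.polylines(V,[np.array([proj(im,p) for p in P]).round().astype(np.int32)],True,col,1)
V=im["pixels"].copy();draw([577.5,307],40,(0,255,0));draw([680,184],40,(255,255,0));cv2.imwrite("pics/w8o.png",V)
```

```text
36.474706772115034 29.78380694905354 [468.57012396 190.96162206  54.42894807] [ 0.11  0.53  2.42  2.4   0.59 -1.38] 23.225 [ 0.511  0.432 -0.743] [ 0.645 -0.764 -0.001]
spool_bin 0.74 [304.  95.] [575.8 307.9]
iron_bin 0.56 [473.  98.] [676.7 182.5]
spool 0.93 [323. 272.] [457.6 184.1]
spool 0.58 [273. 197. 375. 291.]
spool_bin 0.76 [208.   2. 409. 175.]
spool_bin 0.41 [  0. 176. 123. 269.]
iron_bin 0.96 [378.   9. 609. 181.]
```

View pics/w8o.png

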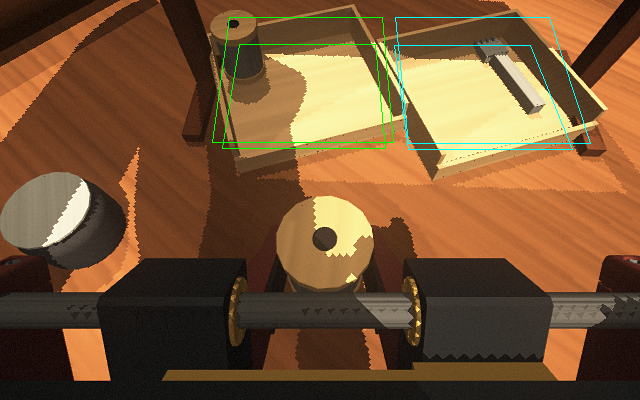

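The overlay doesn't match: the bins, with front corners near px (237,172) and (437,178), are turned further left than the line joining their centres. I fit their silhouettes directly.

```bash
cat >> h.py <<'E'
b=box(-69,69,-74,74)
PARTS['bin']=[np.vstack([ext(b,0,18),[[69,74,32],[69,-74,32],[-65,74,32],[-65,-74,32]]])]
E
cat > fb.py <<'E'
from ik import *
im=wrist();V=im["pixels"].copy()
for k,q in(("spool_bin",[576,308]),("iron_bin",[677,183])):
    r=ctrl.masks_of(k,"wrist")[0];m=r["region"].astype(float);best=max((fit([(im,m)],'bin',[*q,np.radians(a)]) for a in(40,55)),key=lambda t:t[1]);print(k,r["score"],best)
    x,y,a=best[0];a=np.radians(a);kk=np.array([np.cos(a),np.sin(a)]);l=np.array([-kk[1],kk[0]])
    P=[np.r_[np.array([x,y])+X*kk+Y*l,z] for X,Y,z in((-69,-74,18),(-69,74,18),(69,74,32),(69,-74,32))]
    cv2.polylines(V,[np.array([proj(im,p) for p in P]).round().astype(np.int32)],True,(0,255,0),1)
    P=[np.r_[np.array([x,y])+X*kk+Y*l,4] for X,Y in((-65,-70),(-65,70),(65,70),(65,-70))]
    cv2.polylines(V,[np.array([proj(im,p) for p in P]).round().astype(np.int32)],True,(255,0,255),1)
cv2.imwrite("pics/w9.png",cv2.resize(V[0:200,180:640],(790,344)))
E
python3 fb.py
```

```text
spool_bin 0.69 (array([576.5, 310.3,  57.2]), np.float64(0.957))
iron_bin 0.62 (array([674.1, 182.9,  57.4]), np.float64(0.942))
```

View pics/w9.png

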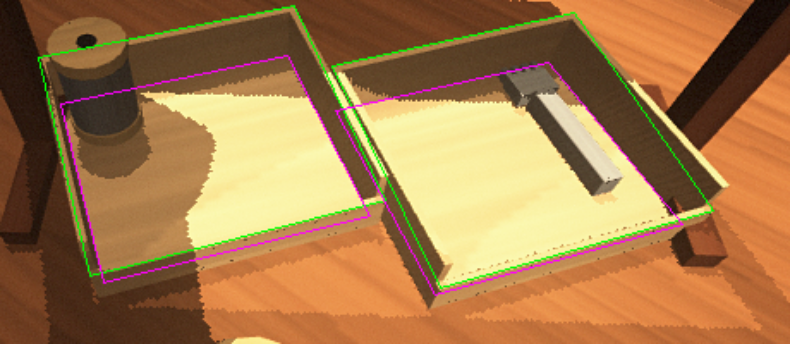

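The refit outlines lie on the bin rims. Spool bin: (576.5,310.3), yaw 57.2°. Iron bin: (674.1,182.9), yaw 57.4°. The sample spool is at crop px (93,75) and the sample iron at (560,130). I place the spool at bin (−20,−15).

Run:
```python
from ik import *
H=np.radians(42);h=np.array([np.cos(H),np.sin(H),0]);M=ori(42,42)
T=lambda b,u:np.array([578.3,285.4,u-10])+30.1*h-b*h
jplan([(T(95,28),M,-1,35),(T(0,28),M,-1,32),(T(0,6.5),M,-1,11)])
```

```text
joints [ 0.33  0.57  2.34  2.59  0.53 -1.4 ] n 3
joints [ 0.4   0.63  2.11  2.51  0.38 -1.23] n 3
joints [ 0.4   0.68  2.12  2.58  0.42 -1.3 ] n 2
[[-1,[0.235,-0.007,0.538],[0.004,0.0,-0.007]],[-1,[0.235,0.0,0.539],[0.005,0.0,-0.005]],[-1,[0.235,0.006,0.538],[0.005,0.0,-0.005]],[-1,[0.471,-0.001,0.424],[0.004,0.001,-0.005]],[-1,[0.47,0.006,0.424],[-0.001,-0.001,0.002]],[-1,[0.471,0.003,0.424],[-0.003,0.0,0.003]],[-1,[-0.144,0.0,0.16],[0.001,0.003,-0.002]],[-1,[-0.145,0.0,0.159],[-0.001,-0.003,0.002]]]
```

apply_moves(targets=[[-1,[0.235,-0.007,0.538],[0.004,0,-0.007]],[-1,[0.235,0,0.539],[0.005,0,-0.005]],[-1,[0.235,0.006,0.538],[0.005,0,-0.005]],[-1,[0.471,0,0.424],[0.004,0.001,-0.005]],[-1,[0.47,0.006,0.424],[-0.001,-0.001,0.002]],[-1,[0.471,0.003,0.424],[-0.003,0,0.003]],[-1,[0,0,0],[0,0,0]]])

```text
t: 24.7
ee_pos: [602.2, 307.4, 18.7]
orientation: [-2.532, -0.974, -0.977]
ft_force: [-1.3, -0.1, -0.2]
width: 36.9
grasp_force: 29.8
```

apply_moves(targets=[[-1,[-0.144,0,0.16],[0,0,0]],[-1,[-0.1,0,0.12],[0,0,0]],[-1,[0,0,0],[0,0,0]]])

```text
t: 25.08
ee_pos: [599.6, 305.1, -2.1]
orientation: [-2.537, -0.972, -0.969]
ft_force: [-0.9, 0.3, -0.1]
width: 36.6
grasp_force: 29.8
```

apply_moves(targets=[[-1,[-0.02,0,0.022],[0,0,0]],[-1,[-0.014,0,0.015],[0,0,0]],[-1,[0,0,0],[0,0,0]]])

```text
t: 25.45
ee_pos: [600.8, 306.0, -2.9]
orientation: [-2.535, -0.973, -0.973]
ft_force: [-0.1, 0.2, -1.1]
width: 36.8
grasp_force: 29.8
```

apply_moves(targets=[[-1,[-0.01,0,0.011],[0,0,0]],[-1,[0,0,0],[0,0,0]]])

```text
t: 25.7
ee_pos: [600.8, 306.1, -3.7]
orientation: [-2.535, -0.973, -0.973]
ft_force: [0.0, 1.0, -1.5]
width: 37.0
grasp_force: 29.8
```

apply_moves(targets=[[-1,[-0.02,0,0.022],[0,0,0]],[-1,[0,0,0],[0,0,0]]])

```text
t: 25.95
ee_pos: [600.7, 306.0, -5.4]
orientation: [-2.535, -0.973, -0.973]
ft_force: [-0.0, -0.6, 0.2]
width: 36.4
grasp_force: 29.8
```

apply_moves(targets=[[-1,[-0.008,0,0.009],[0,0,0]],[-1,[0,0,0],[0,0,0]]])

```text
t: 26.2
ee_pos: [600.8, 306.0, -5.9]
orientation: [-2.535, -0.973, -0.973]
ft_force: [-0.2, -0.8, -1.0]
width: 37.0
grasp_force: 29.8
```

apply_moves(targets=[[-0.05,[0,0,0],[0,0,0]],[0.4,[0,0,0],[0,0,0]],[0.5,[0,0,0],[0,0,0]],[0.5,[0,0,0],[0,0,0]],[0.5,[0,0,-0.3],[0,0,0]],[0.5,[0,0,-0.7],[0,0,0]],[0.5,[0,0,-0.8],[0,0,0]],[0.5,[0,0,-0.6],[0,0,0]]])

```text
t: 27.2
ee_pos: [539.6, 251.3, 84.6]
orientation: [-2.535, -0.973, -0.973]
ft_force: [0.2, -0.1, -0.4]
width: 66.1
grasp_force: 0.0
```

Run:
```python
from ik import *
o=ctrl.get_obs();print(o["width"],o["ee_pos"],np.round(o["qpos"],2))
im=wrist();cv2.imwrite("pics/w10.png",im["pixels"])
for r in ctrl.masks_of("spool","wrist")[:3]:print(round(r["score"],2),np.round(r["bbox"]),fit([(im,r["region"].astype(float))],"spool",[578.3,285.4,0],4,False))
print([proj(im,[578.3,285.4,z]).round() for z in(4,54)])
# iron: pose plan; iron axis heading -39
M=ori(-39,42);g=np.array([616.6,-320.2,8.])
print(gp(g,M,0,8))
jplan([(np.array([470,60,120]),ori(5,42),.5,45),(gp(g,M,100,8),M,.5,45)])
```

```text
66.11343466819028 [539.63279776 251.32197043  84.61867989] [ 0.23  0.48  2.25  2.21  0.41 -1.07]
0.93 [297. 157. 352. 225.] (array([579.3, 287.4,  -9.9]), np.float64(0.939))
[array([326., 207.]), array([326., 179.])]
[ 635.58044342 -335.57006002  -19.12478613]
joints [ 0.15  0.19  2.52  3.27  0.3  -1.66] n 5
joints [-0.4   0.54  2.15  3.76  0.32 -1.96] n 9
[[0.5,[-0.441,0.382,-0.584],[-0.061,0.012,0.058]],[0.5,[-0.392,0.474,-0.551],[-0.06,0.005,0.058]],[0.5,[-0.341,0.558,-0.505],[-0.057,-0.002,0.06]],[0.5,[-0.286,0.63,-0.45],[-0.053,-0.008,0.061]],[0.5,[-0.227,0.689,-0.393],[-0.049,-0.012,0.063]],[0.5,[0.04,0.805,0.23],[-0.034,0.0,0.034]],[0.5,[0.082,0.787,0.272],[-0.037,0.001,0.041]],[0.5,[0.132,0.764,0.317],[-0.036,0.001,0.041]]]
[[0.5,[0.179,0.735,0.36],[-0.037,0.0,0.041]],[0.5,[0.226,0.699,0.402],[-0.037,0.0,0.041]],[0.5,[0.269,0.659,0.441],[-0.037,0.0,0.041]],[0.5,[0.311,0.614,0.478],[-0.037,-0.001,0.041]],[0.5,[0.349,0.563,0.512],[-0.036,-0.001,0.041]],[0.5,[0.385,0.51,0.542],[-0.037,-0.001,0.041]]]
```

The spool stands upright in its bin (fit 0.94 at (579,287)). On to the iron.

apply_moves(targets=[[0.5,[-0.441,0.382,-0.584],[-0.061,0.012,0.058]],[0.5,[-0.392,0.474,-0.551],[-0.06,0.005,0.058]],[0.5,[-0.341,0.558,-0.505],[-0.057,-0.002,0.06]],[0.5,[-0.286,0.63,-0.45],[-0.053,-0.008,0.061]],[0.5,[-0.227,0.689,-0.393],[-0.049,-0.012,0.063]],[0.5,[0.04,0.805,0.23],[-0.034,0,0.034]],[0.5,[0.082,0.787,0.272],[-0.037,0.001,0.041]],[0.5,[0.132,0.764,0.317],[-0.036,0.001,0.041]]])

```text
t: 28.3
ee_pos: [511.8, -56.5, 95.7]
orientation: [2.869, -0.225, 1.104]
ft_force: [0.5, 0.1, 0.5]
width: 66.0
grasp_force: 0.0
```

apply_moves(targets=[[0.5,[0.179,0.735,0.36],[-0.037,0,0.041]],[0.5,[0.226,0.699,0.402],[-0.037,0,0.041]],[0.5,[0.269,0.659,0.441],[-0.037,0,0.041]],[0.5,[0.311,0.614,0.478],[-0.037,0,0.041]],[0.5,[0.349,0.563,0.512],[-0.036,0,0.041]],[0.5,[0.385,0.51,0.542],[-0.037,0,0.041]],[0,[0,0,0],[0,0,0]],[0,[0,0,0],[0,0,0]]])

```text
t: 29.3
ee_pos: [587.5, -289.7, 52.0]
orientation: [2.576, -0.901, 0.99]
ft_force: [-0.4, 0.6, 0.4]
width: 49.4
grasp_force: 0.0
```

```bash
cat > iron.py <<'E'
from ik import *
o=ctrl.get_obs();print(o["width"],o["t"],o["ee_pos"],np.round(o["qpos"],2))
im=wrist();cv2.imwrite("pics/w11.png",im["pixels"])
best=None
for r in ctrl.masks_of("iron","wrist")[:2]:
    f=fit([(im,r["region"].astype(float))],"iron",[616.6,-320.2,-.68]);print(round(r["score"],2),np.round(r["bbox"]),f)
    if best is None or f[1]>best[1]:best=f
for k in("iron_head","iron_butt"):
    for r in ctrl.pinpoint(k,"wrist")[:1]:print(k,round(r["score"],2),onz(im,r["xy"],6).round(1)[:2])
x,y,a=best[0];M=ori(a,42);h=np.array([np.cos(np.radians(a)),np.sin(np.radians(a)),0])
tip=np.array([x,y,8.5])+6*h;P=tip+28.5*M[:,2];print(P)
jplan([(P-70*M[:,2],M,0,40),(P,M,0,22)])
E
python3 iron.py
```

```text
49.382229385246056 29.3 [ 587.49063306 -289.72378513   51.97895316] [-0.37  0.59  2.14  3.74  0.36 -1.91]
0.94 [317. 145. 348. 260.] (array([ 617.9, -321. ,  -39. ]), np.float64(0.889))
iron_head 0.75 [ 656.7 -350.6]
iron_butt 0.93 [ 577.7 -289.6]
[ 637.383222   -336.77720209  -12.67962753]
joints [-0.41  0.59  2.11  3.73  0.32 -1.94] n 1
joints [-0.44  0.73  2.01  3.63  0.35 -1.85] n 4
[[0,[0.139,0.111,0.486],[-0.003,-0.001,0.004]],[0,[0.0,0.0,0.35],[0.002,-0.003,-0.003]],[0,[0.001,0.001,0.35],[-0.001,0.001,0.001]],[0,[0.001,0.0,0.35],[0.0,0.001,0.001]],[0,[0.001,0.001,0.35],[-0.001,0.001,0.001]]]
```

apply_moves(targets=[[0,[0.139,0.111,0.486],[-0.003,0,0.004]],[0,[0,0,0.35],[0,0,0]],[0,[0,0,0.35],[0,0,0]],[0,[0,0,0.35],[0,0,0]],[0,[0,0,0.3],[0,0,0]],[0,[0,0,0.05],[0,0,0]],[0,[0,0,0],[0,0,0]]])

```text
t: 30.38
ee_pos: [637.7, -337.7, -12.8]
orientation: [2.569, -0.912, 0.989]
ft_force: [0.8, 0.3, 0.3]
width: 44.0
grasp_force: 0.0
```

apply_moves(targets=[[-1,[0,0,0],[0,0,0]],[-1,[0,0,0],[0,0,0]],[-1,[0,0,0],[0,0,0]],[-1,[0,0,0],[0,0,0]],[-1,[0,0,0],[0,0,0]]])

```text
t: 31.0
ee_pos: [638.0, -337.7, -12.2]
orientation: [2.569, -0.912, 0.991]
ft_force: [-1.6, 1.8, 3.1]
width: 11.3
grasp_force: 30.0
```

Run:
```python
from ik import *
o=ctrl.get_obs();p=np.array(o["ee_pos"])
H=np.radians(47);h=np.array([np.cos(H),np.sin(H),0]);M=ori(47,42);M0=ori(-39,42)
T=lambda b,u:np.array([657.3,193.7,u-12.5])+(26-b)*h
jplan([(p+[-15,12,70],M0,-1,30),(np.array([540,-90,85]),ori(0,42),-1,44),(T(130,60),M,-1,44)])
```

```text
joints [-0.43  0.58  2.02  3.89  0.25 -2.12] n 3
joints [-0.23  0.37  2.39  2.72  0.37 -1.34] n 6
joints [ 0.02  0.53  2.22  1.87  0.53 -1.  ] n 5
[[-1,[0.218,0.001,-0.432],[-0.004,-0.001,-0.001]],[-1,[0.218,0.004,-0.432],[0.0,-0.001,0.0]],[-1,[0.217,0.004,-0.432],[0.005,0.0,0.0]],[-1,[-0.466,-0.437,-0.542],[0.034,0.015,-0.056]],[-1,[-0.412,-0.504,-0.527],[0.041,0.008,-0.055]],[-1,[-0.36,-0.571,-0.498],[0.048,0.004,-0.054]],[-1,[-0.305,-0.635,-0.454],[0.053,0.0,-0.052]],[-1,[-0.251,-0.693,-0.399],[0.059,-0.005,-0.05]]]
[[-1,[-0.197,-0.745,-0.33],[0.062,-0.011,-0.048]],[-1,[0.038,-0.83,0.236],[0.063,0.01,-0.076]],[-1,[0.13,-0.793,0.317],[0.069,0.006,-0.078]],[-1,[0.221,-0.733,0.402],[0.072,0.001,-0.078]],[-1,[0.305,-0.65,0.481],[0.075,-0.003,-0.076]],[-1,[0.379,-0.548,0.55],[0.076,-0.01,-0.074]]]
```

apply_moves(targets=[[-1,[0.218,0.001,-0.432],[-0.004,0,0]],[-1,[0.218,0.004,-0.432],[0,0,0]],[-1,[0.217,0.004,-0.432],[0.005,0,0]],[-1,[-0.466,-0.437,-0.542],[0.034,0.015,-0.056]],[-1,[-0.412,-0.504,-0.527],[0.041,0.008,-0.055]],[-1,[-0.36,-0.571,-0.498],[0.048,0.004,-0.054]],[-1,[-0.305,-0.635,-0.454],[0.053,0,-0.052]],[-1,[-0.251,-0.693,-0.399],[0.059,-0.005,-0.05]]])

```text
t: 32.0
ee_pos: [552.7, -127.5, 79.5]
orientation: [2.86, -0.157, 1.129]
ft_force: [0.7, -0.1, -1.2]
width: 11.2
grasp_force: 30.0
```

apply_moves(targets=[[-1,[-0.197,-0.745,-0.33],[0.062,-0.011,-0.048]],[-1,[0.038,-0.83,0.236],[0.063,0.01,-0.076]],[-1,[0.13,-0.793,0.317],[0.069,0.006,-0.078]],[-1,[0.221,-0.733,0.402],[0.072,0.001,-0.078]],[-1,[0.305,-0.65,0.481],[0.075,-0.003,-0.076]],[-1,[0.379,-0.548,0.55],[0.076,-0.01,-0.074]],[-1,[0,0,0],[0,0,0]]])

```text
t: 32.88
ee_pos: [588.7, 118.7, 46.7]
orientation: [-2.469, -1.078, -0.953]
ft_force: [0.2, -0.4, -1.5]
width: 11.5
grasp_force: 30.0
```

Run:
```python
from ik import *
o=ctrl.get_obs();p=np.array(o["ee_pos"]);print(o["width"],o["grasp_force"],p,o["t"],np.round(o["qpos"],2))
im=wrist();cv2.imwrite("pics/w12.png",im["pixels"])
H=np.radians(47);h=np.array([np.cos(H),np.sin(H),0]);M=ori(47,42)
T=lambda b,u:np.array([657.3,193.7,u-12.5])+(26-b)*h
for r in ctrl.masks_of("iron_bin","wrist")[:1]:print(fit([(im,r["region"].astype(float))],'bin',[674,183,1.0]))
c=p-26*h;c[2]=p[2]+12.5;print(c)
for r in ctrl.masks_of("iron","wrist")[:3]:print(round(r["score"],2),np.round(r["bbox"]),fit([(im,r["region"].astype(float))],"iron",[*c[:2],H],c[2]))
jplan([(T(125,32),M,-1,30),(T(0,30),M,-1,32),(T(0,8),M,-1,11)])
```

```text
11.541592013246753 29.995182752609253 [588.65364125 118.68370538  46.72329778] 32.875 [-0.13  0.61  2.14  1.71  0.58 -0.97]
(array([673.7, 183.3,  57.6]), np.float64(0.944))
[570.92168389  99.66850914  59.22329778]
0.83 [304. 179. 347. 367.] (array([570.6, 100.1,  47.2]), np.float64(0.708))
joints [ 0.02  0.6   2.23  1.99  0.55 -1.13] n 2
joints [ 0.18  0.68  1.98  1.88  0.43 -0.85] n 4
joints [ 0.18  0.72  1.98  1.98  0.45 -0.95] n 2
[[-1,[-0.14,0.0,0.236],[0.002,0.003,0.0]],[-1,[-0.14,0.001,0.236],[0.001,-0.003,-0.001]],[-1,[0.458,0.0,0.426],[0.002,-0.004,0.003]],[-1,[0.46,0.0,0.422],[0.0,0.0,-0.001]],[-1,[0.46,0.0,0.423],[0.0,0.001,-0.001]],[-1,[0.46,0.001,0.424],[-0.002,0.003,-0.001]],[-1,[-0.147,0.0,0.163],[0.0,-0.002,-0.001]],[-1,[-0.147,0.0,0.164],[0.0,0.002,0.001]]]
```

View pics/w12.png

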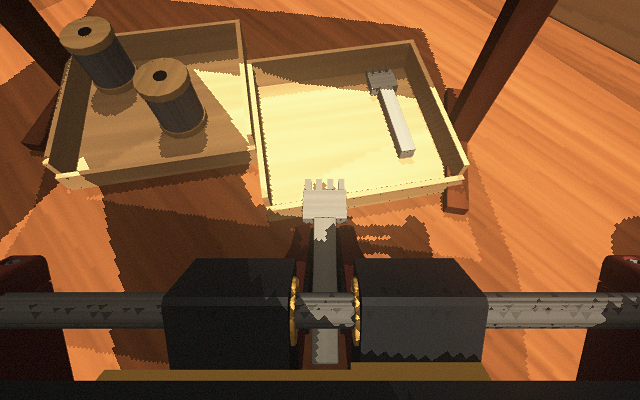

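The iron, px (325,200) to (325,360), is held level and lines up with the free left part of its bin. Both spools stand at px (95,50) and (170,95). I go in and lower.

apply_moves(targets=[[-1,[-0.14,0,0.236],[0.002,0.003,0]],[-1,[-0.14,0,0.236],[0.001,-0.003,0]],[-1,[0.458,0,0.426],[0.002,-0.004,0.003]],[-1,[0.46,0,0.422],[0,0,0]],[-1,[0.46,0,0.423],[0,0,0]],[-1,[0.46,0,0.424],[-0.002,0.003,0]],[-1,[0,0,0],[0,0,0]]])

```text
t: 33.9
ee_pos: [676.3, 214.2, 17.6]
orientation: [-2.47, -1.07, -0.945]
ft_force: [-0.2, 0.5, -0.7]
width: 11.4
grasp_force: 30.0
```

apply_moves(targets=[[-1,[-0.147,0,0.163],[0,0,0]],[-1,[-0.12,0,0.133],[0,0,0]],[-1,[0,0,0],[0,0,0]]])

```text
t: 34.28
ee_pos: [674.6, 212.3, -3.4]
orientation: [-2.472, -1.067, -0.942]
ft_force: [0.6, 0.1, -1.9]
width: 11.0
grasp_force: 30.0
```

apply_moves(targets=[[-1,[-0.027,0,0.03],[0,0,0]],[-1,[-0.02,0,0.022],[0,0,0]],[-1,[0,0,0],[0,0,0]]])

```text
t: 34.65
ee_pos: [675.8, 213.1, -5.5]
orientation: [-2.471, -1.069, -0.945]
ft_force: [0.2, -0.6, -1.8]
width: 11.2
grasp_force: 30.0
```

apply_moves(targets=[[-1,[-0.014,0,0.015],[0,0,0]],[-1,[0,0,0],[0,0,0]]])

```text
t: 34.9
ee_pos: [675.7, 213.1, -6.6]
orientation: [-2.47, -1.069, -0.945]
ft_force: [1.0, -0.1, -1.0]
width: 11.6
grasp_force: 30.0
```

Another 1.3 mm, then I release and back out along the tool axis.

apply_moves(targets=[[-1,[-0.017,0,0.019],[0,0,0]],[-1,[0,0,0],[0,0,0]],[-0.4,[0,0,0],[0,0,0]],[-0.3,[0,0,0],[0,0,0]],[-0.3,[0,0,0],[0,0,0]],[-0.3,[0,0,0],[0,0,0]],[-0.3,[0,0,-0.3],[0,0,0]],[-0.3,[0,0,-0.6],[0,0,0]]])

```text
t: 35.9
ee_pos: [654.4, 190.9, 25.7]
orientation: [-2.47, -1.069, -0.943]
ft_force: [0.3, 0.0, 0.7]
width: 30.8
grasp_force: 0.0
```

apply_moves(targets=[[-0.3,[-0.25,0,-0.7],[0,0,0]],[-0.3,[-0.4,0,-0.7],[0,0,0]],[-0.3,[-0.4,0,-0.7],[0,0,0]],[-0.3,[-0.4,0,-0.3],[0,0,0]],[-0.3,[0,0,0],[0,0,0]]])

```text
t: 36.52
ee_pos: [562.7, 91.8, 66.9]
orientation: [-2.473, -1.065, -0.945]
ft_force: [-0.3, -0.5, -1.3]
width: 31.0
grasp_force: 0.0
```

Run:
```python
from ik import *
o=ctrl.get_obs();print(o["width"],o["ee_pos"],o["t"],np.round(o["qpos"],2),o["ft_force"])
im=wrist();cv2.imwrite("pics/w13.png",im["pixels"])
k=np.array([np.cos(1.0),np.sin(1.0)])
k=np.array([np.cos(np.radians(57.4)),np.sin(np.radians(57.4))]);l=np.array([-k[1],k[0]])
for r in ctrl.masks_of("iron","wrist")[:3]:
    f=fit([(im,r["region"].astype(float))],"iron",[657.3,193.7,np.radians(47)],4);d=f[0][:2]-[674,183]
    print(round(r["score"],2),np.round(r["bbox"]),f,"bin xy",d@k,d@l)
for r in ctrl.masks_of("spool","wrist")[:3]:print(round(r["score"],2),fit([(im,r["region"].astype(float))],"spool",[579,287,0],4,False))
t=ctrl.get_image("top");
for r in ctrl.masks_of("template","top")[:2]:print(round(r["score"],2),fit([(t,r["region"].astype(float))],"template",[470,-99.6,-.26],24))
for n,z in dict(template_round=24,template_square=24,pile_round=24,pile_square=24).items():
    for r in ctrl.pinpoint(n,"top")[:2]:print(n,round(r["score"],2),onz(t,r["xy"],z).round(1)[:2])
# view pose for the pile
jplan([(np.array([430,-60,150.]),ori(-10,42),-.3,45)])
```

```text
30.95330055506203 [562.66229085  91.78828817  66.86852193] 36.525 [-0.21  0.54  2.19  1.6   0.61 -0.92] [-0.32506608 -0.47247469 -1.29374523]
0.63 [311.  73. 336. 162.] (array([657.7, 194.2,  47.4]), np.float64(0.904)) bin xy 0.6535030508682009 19.766206863293327
0.57 (array([579.3, 288.1,  -6.2]), np.float64(0.961))
0.39 (array([ 549.6, -131.4,  -26.7]), np.float64(0.117))
0.37 (array([ 467. , -102.6,  -18.3]), np.float64(0.0))
template_round 0.6 [ 522.8 -125.4]
template_round 0.3 [ 365.  -491.8]
template_square 0.61 [577.4 272.5]
template_square 0.44 [727.  -82.7]
joints [-0.12  0.04  2.55  3.34  0.19 -1.73] n 8
[[-0.3,[-0.239,0.017,-0.496],[-0.083,0.022,0.041]],[-0.3,[-0.217,0.097,-0.496],[-0.079,0.012,0.045]],[-0.3,[-0.199,0.173,-0.484],[-0.072,0.003,0.05]],[-0.3,[-0.181,0.241,-0.461],[-0.063,-0.006,0.054]],[-0.3,[-0.161,0.299,-0.433],[-0.055,-0.012,0.059]],[-0.3,[-0.14,0.35,-0.401],[-0.044,-0.018,0.061]],[-0.3,[-0.115,0.389,-0.373],[-0.033,-0.022,0.065]],[-0.3,[-0.086,0.418,-0.348],[-0.021,-0.025,0.067]]]
```

Run:
```python
from ik import *
for p,a in(([480,20,130],-40),([480,-20,100],-30),([500,0,120],-60)):print(p,ikj(np.array(p),ori(a,42)))
jplan([(np.array([480,20,130.]),ori(-40,42),-.3,45)])
```

```text
[480, 20, 130] [ 0.31        0.24        2.38        4.82318531  0.61       -2.41      ]
[480, -20, 100] [ 0.15        0.28        2.48        4.25318531  0.49       -2.09      ]
[500, 0, 120] [ 0.29  0.34  2.25 -1.19  0.78 -2.39]
joints [ 0.31  0.24  2.38  4.82  0.61 -2.41] n 14
[[-0.3,[-0.057,-0.016,-0.174],[-0.055,0.05,0.033]],[-0.3,[-0.044,0.002,-0.178],[-0.059,0.044,0.034]],[-0.3,[-0.03,0.021,-0.18],[-0.061,0.036,0.036]],[-0.3,[-0.019,0.039,-0.178],[-0.062,0.029,0.038]],[-0.3,[-0.008,0.057,-0.174],[-0.064,0.02,0.039]],[-0.3,[0.001,0.074,-0.168],[-0.064,0.012,0.04]],[-0.3,[0.01,0.091,-0.159],[-0.063,0.003,0.042]],[-0.3,[0.017,0.105,-0.15],[-0.062,-0.006,0.042]]]
[[-0.3,[0.023,0.118,-0.139],[-0.061,-0.016,0.042]],[-0.3,[0.028,0.129,-0.127],[-0.057,-0.024,0.042]],[-0.3,[0.032,0.138,-0.117],[-0.054,-0.033,0.043]],[-0.3,[0.035,0.145,-0.107],[-0.049,-0.041,0.041]],[-0.3,[0.039,0.15,-0.097],[-0.045,-0.049,0.04]],[-0.3,[0.041,0.155,-0.09],[-0.04,-0.056,0.039]]]
```

Run:
```python
from ik import *
jplan([(np.array([475,190,85.]),ori(42,42),-.3,45)])
```

```text
joints [ 0.24  0.34  2.45  2.34  0.45 -1.2 ] n 4
[[-0.3,[0.097,-0.654,-0.035],[-0.013,0.011,0.007]],[-0.3,[0.091,-0.653,-0.047],[-0.011,0.003,0.009]],[-0.3,[0.081,-0.654,-0.058],[-0.009,-0.003,0.011]],[-0.3,[0.07,-0.655,-0.067],[-0.006,-0.011,0.011]]]
```

apply_moves(targets=[[-0.3,[0.097,-0.654,-0.035],[-0.013,0.011,0.007]],[-0.3,[0.091,-0.653,-0.047],[-0.011,0.003,0.009]],[-0.3,[0.081,-0.654,-0.058],[-0.009,-0.003,0.011]],[-0.3,[0.07,-0.655,-0.067],[-0.006,-0.011,0.011]],[-0.3,[0,0,0],[0,0,0]]])

```text
t: 37.6
ee_pos: [473.1, 191.3, 85.2]
orientation: [-2.533, -0.977, -0.971]
ft_force: [0.5, -0.9, -0.5]
width: 30.5
grasp_force: 0.0
```

Run:
```python
from h import *
b={}
for c in("top","scene"):
    t=ctrl.get_image(c);cv2.imwrite(f"pics/{c}9.png",t["pixels"])
    for n in("template","pile"):
        for r in ctrl.masks_of(n,c)[:2]:print(c,n,round(r["score"],2),np.round(r["bbox"]),fit([(t,r["region"].astype(float))],n,[470,-99.6,-.26],24 if n=="template" else 0))
    for n in("template_round","template_square","pile_round","pile_square"):
        for r in ctrl.pinpoint(n,c)[:1]:print(n,round(r["score"],2),onz(t,r["xy"],24).round(1)[:2])
a=cv2.imread("pics/top9.png")[200:270,290:360];s=cv2.imread("pics/scene9.png");u,v=proj(t,[470,-100,24]).astype(int)
cv2.imwrite("pics/fin.png",np.hstack([cv2.resize(a,(390,390),interpolation=2),cv2.resize(s[v-35:v+35,u-35:u+35],(390,390),interpolation=2)]))
```

```text
top template 0.61 [311. 217. 335. 254.] (array([ 469.4, -102. ,  -17.2]), np.float64(0.86))
template_round 0.93 [ 524.6 -121.9]
template_square 0.75 [414.3 -99. ]
pile_square 0.4 [ 518.5 -131.3]
scene template 0.72 [278. 203. 308. 228.] (array([472.3, -97.5, -18.4]), np.float64(0.89))
scene pile 0.69 [276. 217. 308. 233.] (array([ 476.2, -104.1,  -24.2]), np.float64(0.097))
template_round 0.63 [ 525.7 -114.6]
template_square 0.72 [416.6 -99. ]
pile_round 0.5 [ 534.1 -129.4]
pile_square 0.49 [ 426.6 -105.1]
```

View pics/fin.png

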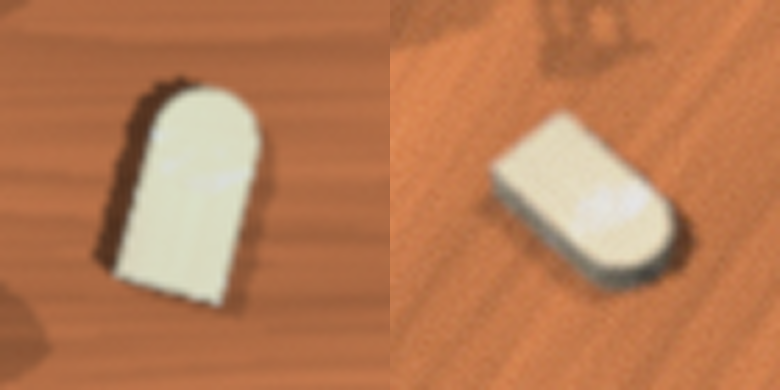

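The picture shows the template square on the pile, round end over round end, with no visible overhang. The fits agree to about 3 mm. The iron and spool read in place too, so I hand in.

```bash
python3 -c "
from workcell import ctrl
print(ctrl.close_job())"
```

```text
the job is handed in; nothing more can be done
None
```

The job is handed in at about 38 s: by camera, the iron lies in its bin, the spool stands upright in its bin and the template is square on the pile; the jar, mallet and tin were left alone, but the hand-in gave no verdict.

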